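# Load and lock the backup-cartridge dock

## Robot

A 6-joint arm with a two-finger parallel gripper is mounted at the origin on the work surface; the furniture and walls round the work are solid. World frame = base frame: x ahead of the robot, y to its left, z up, the work surface at z = 0. Lengths are in m, angles in rad, forces in N, time in s.
With the tool pointing down it reaches from about 0.225 to 0.875 m from the base axis. Payload 3.4 kg.
Tool frame: the origin (TCP) lies at the very end of the fingers, on their centre line; the grasp point (between the pads) lies 19 mm behind it; z points along the fingers, y is the direction in which the jaws open and shut (so a half turn about z gives the same grasp; the last joint's range is limited). The gripper opens to 85 mm and grips with 20 to 120 N. Pads are 22 mm wide; open, the fingers measure 114 mm over their backs; the gripper's body (76 mm by 85 mm) begins 54 mm behind the grasp point. The pads swing forward as they close: fully open they stand 13 mm farther back than shut.
Start: joints at [1.088, 0.276, 1.505, -0, 1.361, -0.121], TCP at [0.204, 0.538, 0.231] pointing down, gripper open.
Joint ranges: [-2.89, 2.89], [-0.75, 2.08], [0.22, 2.7], [-1.18, 4.32], [0.11, 2.71], [-2.7, 2.7]. Speed limits (rad/s): [2.57, 2.57, 3.14, 3.14, 3.14, 3.14].

## Interface

Orientations are given as a unit quaternion [w, x, y, z].
In Python, from rig import telemetry, optics, order gives the robot as it stands.
- The arm moves only by the shell command python3 -m creep 'ROWS' [FORCE]. ROWS is a JSON object of lists of equal length, an entry for each row: "slide": the shift along the world's x, y, z normalised to -1 to 1, where 1 is 0.15 m, a list of three; "twist": the turn, a rotation vector about the world's x, y, z normalised to -1 to 1, where 1 is 360 degrees, a list of three; "fingers": the gripper's target within -1 to 1 (fully open at 1, half-way at 0, shut at -1). A call has 1 to 20 rows; each row is the pose to reach, as a shift and turn from the pose commanded when the call began, turning the shorter way round; what a row does not reach only later rows make up. A row lasts 1/10 s, in which the tool goes at most 50 mm and 8.59 degrees, less where a joint would pass 70% of its speed; a pose out of reach is approached as far as the arm can. A call with a number of a shift or a turn outside -1 to 1 is refused whole. A call with a gripper value outside its range is refused whole. The fingers move at their own pace and stop on an object; FORCE is the grip in N (left out, the last holds). Time passes only in rows, so rows that repeat a pose let the fingers close. It gives the time, the measured TCP pose, the force and the opening at its end, in the units of the state.
- telemetry.get_state(): the state, without advancing time (a new reading comes with each control period).
- optics.get_image(name): name is "scene" or "top"; returns a dict with "img" (400x640x3 uint8, blue, green, red), "depth" (400x640 float32, m along the optical axis (not along the pixel's ray), 0 where there is no reading), "fovy" (degrees; the focal length in pixels is half the picture's height over the tangent of half this angle, whatever the lens; pixels are square), "cx", "cy" (the principal point, pixels), "world_from_camera" (4x4, takes a point from camera to world coordinates). Camera axes: x right, y down, z forward; pixel columns grow to the right and rows downward; lengths in m; the calibration is good to about 2 mm. A picture is of the moment at which its call begins.
- order.sign_off(): hands the job in, once; it reports no verdict.
The state is a dict: "clock": time; "qpos": joint angles; "qd": joint speeds; "effort": joint torques, N m; "position": TCP position; "ee_rot": TCP orientation; "contact_force": force on the tool from outside, world axes, zero at the start; "moment": the same for the moment, N m; "width": finger opening in m.
Only numpy, scipy, OpenCV 4.12 (cv2) and the standard library are available. Lean on these libraries where they do the work, as an engineer would, in place of code of your own. Each camera call takes 0.05 s, during which the arm holds its last target.

## Task

Load the backup-cartridge dock: first pull the orange locking slide fully back towards the bay mouths to unlock it, then slide each blue one into a bay with a blue roof panel and each yellow one into a bay with a yellow panel, nose first, until the spring catch snaps behind its shoulder, and lay the red (expired) one, if there is one, flat in the red tray. Only when all the cartridges on the desk are away, push the locking slide fully home again; do not disturb the other things on the desk.

Things in the scene. Friction and masses are not known exactly. Their poses are not given: they have to be found in the camera images.
- blue_cart_a: blue data cartridge, loose, may be absent. Body 60 x 44 wide x 30 high, rounded nose corners, paper label on top; behind it a ribbed handle 68 long x 22 wide x 30 high; 0.12 kg. Origin on the underside, centre line, at the square shoulder between body and handle: body from x = 0 to +60 (nose), handle from x = 0 to -68; y left, z up. Grip the handle near its end (about x = -55) to stay clear of the catch.
- blue_cart_b: blue data cartridge, loose, may be absent. Body 60 x 44 wide x 30 high, rounded nose corners, paper label on top; behind it a ribbed handle 68 long x 22 wide x 30 high; 0.12 kg. Origin on the underside, centre line, at the square shoulder between body and handle: body from x = 0 to +60 (nose), handle from x = 0 to -68; y left, z up. Grip the handle near its end (about x = -55) to stay clear of the catch.
- yellow_cart_a: yellow data cartridge, loose, may be absent. Body 60 x 44 wide x 30 high, rounded nose corners, paper label on top; behind it a ribbed handle 68 long x 22 wide x 30 high; 0.12 kg. Origin on the underside, centre line, at the square shoulder between body and handle: body from x = 0 to +60 (nose), handle from x = 0 to -68; y left, z up. Grip the handle near its end (about x = -55) to stay clear of the catch.
- yellow_cart_b: yellow data cartridge, loose, may be absent. Body 60 x 44 wide x 30 high, rounded nose corners, paper label on top; behind it a ribbed handle 68 long x 22 wide x 30 high; 0.12 kg. Origin on the underside, centre line, at the square shoulder between body and handle: body from x = 0 to +60 (nose), handle from x = 0 to -68; y left, z up. Grip the handle near its end (about x = -55) to stay clear of the catch.
- red_cart: red data cartridge, loose, may be absent. Body 60 x 44 wide x 30 high, rounded nose corners, paper label on top; behind it a ribbed handle 68 long x 22 wide x 30 high; 0.12 kg. Origin on the underside, centre line, at the square shoulder between body and handle: body from x = 0 to +60 (nose), handle from x = 0 to -68; y left, z up. Grip the handle near its end (about x = -55) to stay clear of the catch.
- blue_bay_a: fixed bay, blue panel on its roof. Origin on the lane floor (6 above the work surface), centre line, at a seated cartridge's shoulder; x into the bay, y left. Lane 50 wide, roofed x = +4 to +66, 34 clear, roof top 40 above the floor, stop at +62.5. Mouth faces -x: right wall from x = -24 (flare from -36), left wall from +4, catch post (radius 3.5) at (-30, +30.5). Bays 66 apart, parallel, order varies.
- blue_bay_a_catch (a joint): spring catch of that bay: steel strip 31 long left of the mouth, hinged at x = -30, free end about 10 into the lane at x = 0. 0 = at rest; grows (rad) to about 0.2 as a cartridge's side pushes it outward (3 N sideways, 3 to 8 N to push the cartridge past); springs back to 0 behind the shoulder when the cartridge is home and holds it there.
- blue_bay_a_home (a point): where the origin of a seated cartridge stands in that bay, about the middle of its 3 mm end play; axes as the bay's. A 6 mm thick aluminium plate under all bays is the lane floor and reaches out to x = -70; slide the cartridge in along +x, nose first, flat on it
- blue_bay_b: fixed bay, blue panel on its roof. Origin on the lane floor (6 above the work surface), centre line, at a seated cartridge's shoulder; x into the bay, y left. Lane 50 wide, roofed x = +4 to +66, 34 clear, roof top 40 above the floor, stop at +62.5. Mouth faces -x: right wall from x = -24 (flare from -36), left wall from +4, catch post (radius 3.5) at (-30, +30.5). Bays 66 apart, parallel, order varies.
- blue_bay_b_catch (a joint): spring catch of that bay: steel strip 31 long left of the mouth, hinged at x = -30, free end about 10 into the lane at x = 0. 0 = at rest; grows (rad) to about 0.2 as a cartridge's side pushes it outward (3 N sideways, 3 to 8 N to push the cartridge past); springs back to 0 behind the shoulder when the cartridge is home and holds it there.
- blue_bay_b_home (a point): where the origin of a seated cartridge stands in that bay, about the middle of its 3 mm end play; axes as the bay's. A 6 mm thick aluminium plate under all bays is the lane floor and reaches out to x = -70; slide the cartridge in along +x, nose first, flat on it
- yellow_bay_a: fixed bay, yellow panel on its roof. Origin on the lane floor (6 above the work surface), centre line, at a seated cartridge's shoulder; x into the bay, y left. Lane 50 wide, roofed x = +4 to +66, 34 clear, roof top 40 above the floor, stop at +62.5. Mouth faces -x: right wall from x = -24 (flare from -36), left wall from +4, catch post (radius 3.5) at (-30, +30.5). Bays 66 apart, parallel, order varies.
- yellow_bay_a_catch (a joint): spring catch of that bay: steel strip 31 long left of the mouth, hinged at x = -30, free end about 10 into the lane at x = 0. 0 = at rest; grows (rad) to about 0.2 as a cartridge's side pushes it outward (3 N sideways, 3 to 8 N to push the cartridge past); springs back to 0 behind the shoulder when the cartridge is home and holds it there.
- yellow_bay_a_home (a point): where the origin of a seated cartridge stands in that bay, about the middle of its 3 mm end play; axes as the bay's. A 6 mm thick aluminium plate under all bays is the lane floor and reaches out to x = -70; slide the cartridge in along +x, nose first, flat on it
- yellow_bay_b: fixed bay, yellow panel on its roof. Origin on the lane floor (6 above the work surface), centre line, at a seated cartridge's shoulder; x into the bay, y left. Lane 50 wide, roofed x = +4 to +66, 34 clear, roof top 40 above the floor, stop at +62.5. Mouth faces -x: right wall from x = -24 (flare from -36), left wall from +4, catch post (radius 3.5) at (-30, +30.5). Bays 66 apart, parallel, order varies.
- yellow_bay_b_catch (a joint): spring catch of that bay: steel strip 31 long left of the mouth, hinged at x = -30, free end about 10 into the lane at x = 0. 0 = at rest; grows (rad) to about 0.2 as a cartridge's side pushes it outward (3 N sideways, 3 to 8 N to push the cartridge past); springs back to 0 behind the shoulder when the cartridge is home and holds it there.
- yellow_bay_b_home (a point): where the origin of a seated cartridge stands in that bay, about the middle of its 3 mm end play; axes as the bay's. A 6 mm thick aluminium plate under all bays is the lane floor and reaches out to x = -70; slide the cartridge in along +x, nose first, flat on it
- lock (a joint): locking slide of the dock: 0 = unlocked (towards the bay mouths), 0.05 m = locked (pushed along the bays' +x to its end); starts locked at 0.042 to 0.05, moves with about 1.5 N and stays where it is left
- lock_knob (a point): centre of the orange knob of the locking slide: 16 x 16 mm, 30 high (15 above and below this point), which stands about 41 above the work surface; it rides between two rails whose tops are 20 above the work surface, 24 apart, just right of the rightmost bay (165 mm right of the middle of the row of bays)
- red_tray: fixed open red tray, 180 (along its x) x 110 (along its y) x 35 high outside, walls 4 thick, inner floor 10 above its underside; origin under its centre
- loupe: black loupe, 41 across, 38 high, loose bystander; origin under its centre
- water_bottle: small white bottle with a blue cap, 45 across, 123 high, loose bystander; origin under its centre
There are look-alikes about, which are no part of the job. What is shaped like the yellow_cart_b but green or purple is not meant.

How it is judged:
By the outcome, as a careful person would: the job done as asked, in the order asked, and still so for the second after the job is handed in, with the robot touching nothing.
Of blue_cart_a, blue_cart_b, yellow_cart_a, yellow_cart_b, red_cart only 3 to 5 are there at a start; the rules pass over those that are not, and their reading is None.
At some moment in a run one of blue_cart_a, blue_cart_b, yellow_cart_a, yellow_cart_b, red_cart may be knocked a few centimetres aside while the robot is not near it.
Once in a run the grip may slacken for a moment while it holds something.
It also fails if it takes over 210 s, if anything falls off the work surface, if the arm or the gripper's body presses on something with over 40 N, if the wrist force passes 120 N, or if a joint passes its speed limit or range.

## Working session

There is one attempt and no reset: what is moved stays moved. The work goes in short steps, Python scripts to look and compute and a shell command to move; the robot and the scene stay as the last step left them, time stands still between calls to the robot, and variables do not carry over. Pictures are saved under pics/ and viewed, and the job is handed in when it is done.

```bash
ls; mkdir -p pics; cat > h.py <<'E'
import numpy as np, cv2
from rig import telemetry, optics, order
def cam(n):
    d=optics.get_image(n); d['f']=200/np.tan(np.radians(d['fovy'])/2) if True else 0
    return d
def cloud(d):
    h,w=d['depth'].shape; u,v=np.meshgrid(np.arange(w),np.arange(h))
    z=d['depth']; P=np.stack([(u-d['cx'])/d['f']*z,(v-d['cy'])/d['f']*z,z],-1)
    T=np.array(d['world_from_camera']); return P@T[:3,:3].T+T[:3,3]
def proj(d,p):
    T=np.linalg.inv(np.array(d['world_from_camera'])); q=T[:3,:3]@np.array(p)+T[:3,3]
    return q[0]/q[2]*d['f']+d['cx'], q[1]/q[2]*d['f']+d['cy']
def ray(d,u,v,z):
    T=np.array(d['world_from_camera']); r=T[:3,:3]@np.array([(u-d['cx'])/d['f'],(v-d['cy'])/d['f'],1]); o=T[:3,3]
    return o+r*(z-o[2])/r[2]
E
python3 - <<'E'
from h import *
for n in('top','scene'):
    d=cam(n); cv2.imwrite(f'pics/{n}0.png',d['img']); print(n,d['fovy'],d['cx'],d['cy'],np.round(d['world_from_camera'],3).tolist())
print(telemetry.get_state())
E
```

```text
pics
top 52.19233563152911 314.6877129579955 197.51857372022653 [[-0.046, -0.971, 0.233, 0.099], [-0.999, 0.045, -0.01, 0.014], [-0.001, -0.233, -0.972, 1.644], [0.0, 0.0, 0.0, 1.0]]
scene 48.273909814819476 316.45495954520914 197.79675051266068 [[0.653, -0.544, 0.527, -0.272], [-0.758, -0.468, 0.455, -0.62], [-0.0, -0.696, -0.718, 1.071], [0.0, 0.0, 0.0, 1.0]]
{'clock': 0.1, 'qpos': array([ 1.08800555e+00,  2.76542378e-01,  1.50602359e+00,  1.14701514e-05,
        1.36069218e+00, -1.21011529e-01]), 'qd': array([ 0.00160555, -0.00218537, -0.00254094,  0.00102073, -0.00058557,
       -0.00010936]), 'effort': array([ 1.58106071e-03, -4.17698872e+01, -2.46406281e+01, -1.26289865e-04,
        5.83215966e-03,  6.84340478e-07]), 'position': array([0.20330028, 0.53735318, 0.23051335]), 'ee_rot': array([-2.52959632e-04,  1.79905871e-01,  9.83683478e-01, -7.93415940e-04]), 'contact_force': array([ 0.58412183, -0.53362476, -1.00025864]), 'moment': array([0.01950201, 0.01423328, 0.01291304]), 'width': 0.0851261224516648}
```

View pics/top0.png

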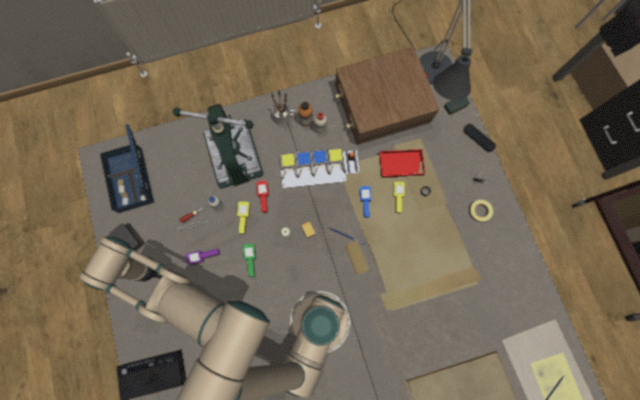

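View pics/scene0.png

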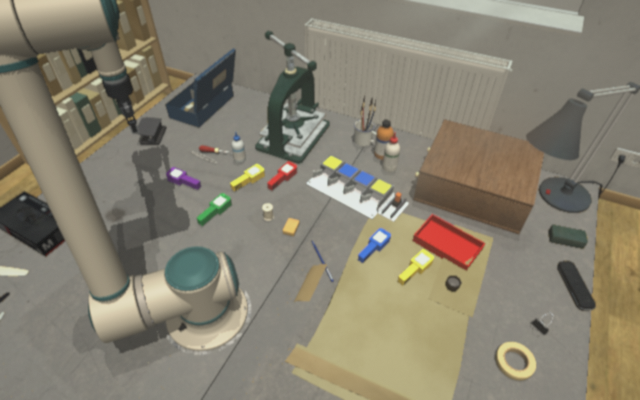

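Visible in the top view: yellow (243,215), red (263,195), blue (366,200), yellow (399,195). The dock is at about (313,165), with bays Y,B,B,Y from left to right, and the red tray at (402,163). Green and purple are decoys. Now I'll measure.

```bash
python3 - <<'E'
from h import *
d=cam('top'); s=cam('scene')
c=cv2.resize(d['img'][130:260,170:450],None,fx=2.85,fy=2.85,interpolation=cv2.INTER_CUBIC); cv2.imwrite('pics/crop0.png',c)
c=cv2.resize(s['img'][130:300,160:520],None,fx=2.2,fy=2.2,interpolation=cv2.INTER_CUBIC); cv2.imwrite('pics/crop1.png',c)
for n,d in(('top',d),('scene',s)):
    P=cloud(d); hsv=cv2.cvtColor(d['img'],cv2.COLOR_BGR2HSV)
    R={'blue':(100,128),'yellow':(22,34),'red':(0,5),'orange':(6,18)}
    for k,(a,b) in R.items():
        m=cv2.inRange(hsv,(a,120,70),(b,255,255))
        nn,l,st,ce=cv2.connectedComponentsWithStats(m)
        for i in range(1,nn):
            if st[i,4]>20:
                p=P[l==i]; p=p[p[:,2]<0.2]
                if len(p)<15: continue
                xy=p[:,:2]; mu=xy.mean(0); w,v=np.linalg.eigh(np.cov(xy.T))
                print(n,k,st[i].tolist(),np.round(np.median(p,0),3),'zp90',round(np.percentile(p[:,2],90),3),'ang',round(np.degrees(np.arctan2(v[1,1],v[0,1])),1))
E
```

```text
top blue [314, 151, 12, 12, 118] [ 0.656 -0.031  0.046] zp90 0.051 ang -174.3
top blue [298, 153, 12, 11, 120] [0.651 0.035 0.046] zp90 0.051 ang -155.7
top blue [360, 187, 10, 8, 25] [ 0.516 -0.202  0.03 ] zp90 0.034 ang 113.2
top blue [361, 198, 9, 19, 95] [ 0.438 -0.206  0.029] zp90 0.034 ang 179.7
top yellow [330, 149, 12, 12, 119] [ 0.66  -0.095  0.046] zp90 0.05 ang -161.5
top yellow [282, 154, 12, 12, 120] [0.647 0.104 0.047] zp90 0.051 ang 51.7
top yellow [394, 182, 11, 8, 30] [ 0.531 -0.346  0.028] zp90 0.033 ang 104.6
top yellow [394, 193, 10, 20, 121] [ 0.452 -0.34   0.029] zp90 0.034 ang 174.5
top yellow [238, 202, 12, 32, 165] [0.412 0.291 0.029] zp90 0.034 ang 173.9
top yellow [304, 224, 10, 12, 77] [0.355 0.03  0.02 ] zp90 0.025 ang -159.2
top red [318, 113, 5, 6, 26] [ 0.797 -0.038  0.132] zp90 0.147 ang 153.4
top red [379, 149, 45, 28, 1038] [ 0.626 -0.367  0.011] zp90 0.028 ang 95.4
top red [256, 181, 13, 31, 175] [0.502 0.208 0.029] zp90 0.035 ang -175.9
top red [180, 213, 13, 9, 56] [0.43  0.522 0.022] zp90 0.026 ang 120.5
top orange [299, 105, 13, 13, 119] [0.823
[... 734 characters left out ...]
scene yellow [398, 249, 36, 36, 408] [ 0.471 -0.348  0.03 ] zp90 0.033 ang 172.8
scene red [390, 135, 7, 8, 36] [ 0.793 -0.042  0.132] zp90 0.139 ang 128.1
scene red [200, 146, 14, 6, 56] [0.426 0.519 0.021] zp90 0.025 ang 120.2
scene red [268, 161, 29, 28, 264] [0.502 0.199 0.029] zp90 0.034 ang -178.8
scene red [414, 215, 70, 54, 1928] [ 0.628 -0.368  0.013] zp90 0.032 ang 90.5
scene orange [378, 127, 17, 13, 174] [0.823 0.007 0.117] zp90 0.128 ang 102.5
scene orange [396, 193, 5, 8, 32] [ 0.654 -0.165  0.049] zp90 0.058 ang 132.3
scene orange [414, 221, 12, 17, 25] [ 0.587 -0.284  0.036] zp90 0.038 ang -178.3
scene orange [413, 226, 72, 44, 158] [ 0.593 -0.427  0.018] zp90 0.037 ang 129.2
```

View pics/crop0.png

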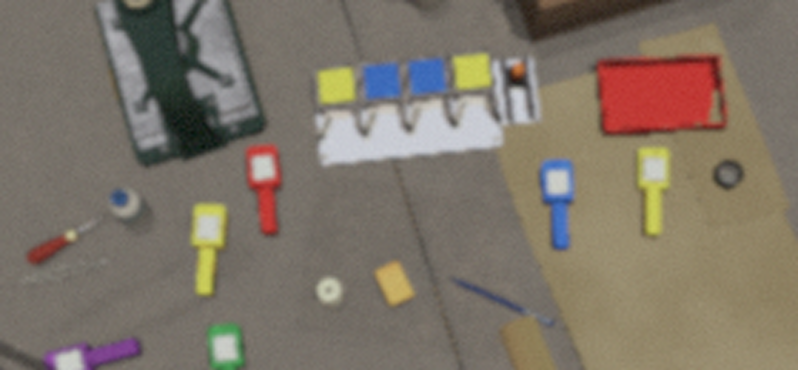

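View pics/crop1.png

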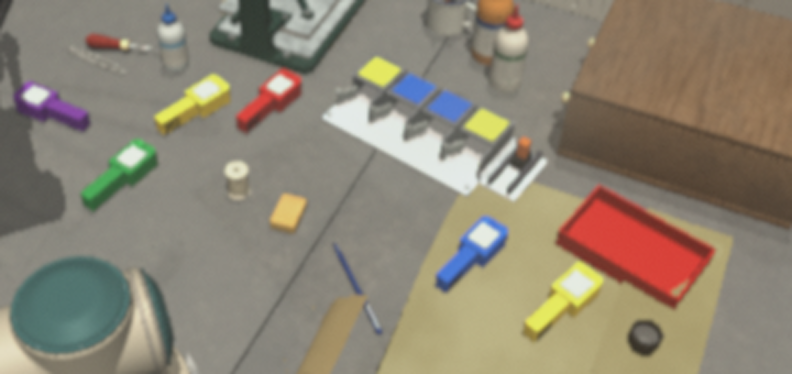

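```bash
cat >> h.py <<'E'
def comps(d,lo,hi,amin=20):
    hsv=cv2.cvtColor(d['img'],cv2.COLOR_BGR2HSV); m=cv2.inRange(hsv,lo,hi)
    n,l,st,ce=cv2.connectedComponentsWithStats(m)
    return [(st[i],ce[i],l==i) for i in range(1,n) if st[i,4]>=amin]
E
python3 - <<'E'
from h import *
yaw=np.arctan2(0.012,0.198)
ax=np.array([np.cos(yaw),np.sin(yaw)]); ay=np.array([-ax[1],ax[0]])
for n in('top','scene'):
    d=cam(n);P=cloud(d)
    pts=[]
    for lo,hi in(((100,120,70),(128,255,255)),((22,120,70),(34,255,255))):
        for st,ce,m in comps(d,lo,hi,60):
            p=ray(d,ce[0],ce[1],.046)
            if p[0]>0.62 and 0.2>p[1]>-.2 : pts.append(p[:2])
    pts=np.array(sorted(pts,key=lambda p:-p[1])); print(n,pts.round(4).tolist())
    print(' yaw',np.degrees(np.arctan2(pts[3,0]-pts[0,0],pts[0,1]-pts[3,1])),'mean',pts.mean(0), 'span',np.linalg.norm(pts[3]-pts[0]))
    o=pts.mean(0)
    Q=P[...,:2]-o; bx=Q@ax; by=Q@ay; z=P[...,2]
    for b in (-99,-33,33,99):
        print('bay',b,[ (int(x),int(1000*np.median(z[m])) if (m:=(abs(by-b/1000)<.012)&(abs(bx*1000-x)<4)&(z<.2)).sum()>2 else None) for x in range(-120,60,8)])
    # bright plate
    g=d['img'].min(2)
    m=(g>150)&(z<.03)&(abs(bx)<.15)&(abs(by)<.15)
    print('plate bx range',np.percentile(bx[m],[1,5,50,95]),'by',np.percentile(by[m],[1,99]),m.sum())
    # knob
    for st,ce,m in comps(d,(4,110,60),(18,255,255),5):
        p=ray(d,ce[0],ce[1],.05); q=p[:2]-o
        if abs(q[0])<.1 and abs(q[1])<.22: print('knob',st,p.round(4), 'dock',(q@ax).round(4),(q@ay).round(4))
    m=(z>.06)&(z<.4)&(P[...,0]>.55)&(P[...,0]<.95)&(P[...,1]<-.1)&(P[...,1]>-.6)
    p=P[m]; print('chest',np.percentile(p,[1,5,95,99],axis=0).round(3).tolist())
E
```

```text
top [[0.6472, 0.1023], [0.6512, 0.0362], [0.6557, -0.0295], [0.6594, -0.095]]
 yaw 3.533703308924229 mean [0.65337208 0.00348296] span 0.1976068663658228
bay -99 [(-120, 0), (-112, 2), (-104, 3), (-96, 5), (-88, 6), (-80, 6), (-72, 5), (-64, 6), (-56, 6), (-48, 6), (-40, 5), (-32, 6), (-24, 10), (-16, 45), (-8, 46), (0, 45), (8, 44), (16, 46), (24, 44), (32, 41), (40, None), (48, 3), (56, 1)]
bay -33 [(-120, 0), (-112, -1), (-104, 2), (-96, 4), (-88, 7), (-80, 6), (-72, 5), (-64, 4), (-56, 4), (-48, 6), (-40, 6), (-32, 7), (-24, 37), (-16, 43), (-8, 47), (0, 45), (8, 45), (16, 45), (24, 44), (32, 43), (40, None), (48, -1), (56, 0)]
bay 33 [(-120, 2), (-112, 0), (-104, 1), (-96, 5), (-88, 6), (-80, 5), (-72, 7), (-64, 6), (-56, 5), (-48, 5), (-40, 7), (-32, 11), (-24, 11), (-16, 45), (-8, 46), (0, 44), (8, 44), (16, 44), (24, 44), (32, 40), (40, None), (48, 0), (56, -1)]
bay 99 [(-120, 0), (-112, -1), (-104, 2), (-96, 6), (-88, 4), (-80, 3), (-72, 5), (-64, 3), (-56, 5), (-48, 8), (-40, 6), (-32, 10), (-24, 40), (-16, 46), (-8, 46), (0, 43), (8, 46), (16, 48), (24, 46), (32, 44), (40,
[... 1028 characters left out ...]
 (-72, 6), (-64, 7), (-56, 9), (-48, 7), (-40, 7), (-32, 12), (-24, 43), (-16, 11), (-8, 46), (0, 46), (8, 47), (16, 48), (24, 46), (32, 44), (40, None), (48, None), (56, None)]
bay 99 [(-120, 2), (-112, 1), (-104, 3), (-96, 7), (-88, 8), (-80, 7), (-72, 8), (-64, 7), (-56, 8), (-48, 8), (-40, 6), (-32, 41), (-24, 44), (-16, 46), (-8, 45), (0, 47), (8, 46), (16, 48), (24, 46), (32, 42), (40, None), (48, None), (56, None)]
plate bx range [-0.10606805 -0.10394512 -0.07371911 -0.02482394] by [-0.14532317  0.129712  ] 1284
knob [395 192   6  10  40] [ 0.6523 -0.1661  0.05  ] dock -0.0112 -0.1686
chest [[0.718, -0.548, 0.063], [0.729, -0.52, 0.074], [0.931, -0.188, 0.385], [0.946, -0.155, 0.397]]
```

Four cartridges are here (blue, two yellow, red). The dock yaw is about 3.4°, with panels at z≈46 mm and bays spaced 66 mm, both matching the spec. The knob is at about (0.653,-0.162). I'm moving over the knob in hops.

```bash
python3 -m creep '{"slide":[[0.6,-0.93,0],[0.6,-0.93,0],[0.6,-0.93,0],[0.6,-0.93,0],[0.6,-0.93,0]],"twist":[[0,0,-0.087],[0,0,-0.087],[0,0,-0.087],[0,0,-0.087],[0,0,-0.087]],"fingers":[-0.3,-0.3,-0.3,-0.3,-0.3]}' 40
python3 -m creep '{"slide":[[0.6,-0.93,0],[0.6,-0.93,0],[0.6,-0.93,0],[0.6,-0.93,0],[0.6,-0.93,0]],"twist":[[0,0,-0.087],[0,0,-0.087],[0,0,-0.087],[0,0,-0.087],[0,0,-0.087]],"fingers":[-0.3,-0.3,-0.3,-0.3,-0.3]}'
```

```text
clock: 0.8
position: [0.2946, 0.3963, 0.2315]
ee_rot: [0.0, 0.441, 0.898, -0.0]
contact_force: [-0.3, 0.5, 0.1]
width: 0.0297
clock: 1.3
position: [0.3847, 0.258, 0.2314]
ee_rot: [0.0, 0.666, 0.746, 0.0]
contact_force: [-0.4, 1.1, 0.6]
width: 0.0301
```

```bash

python3 -m creep '{"slide":[[0.6,-0.93,0],[0.6,-0.93,0],[0.6,-0.93,0],[0.6,-0.93,0],[0.6,-0.93,0]],"twist":[[0,0,-0.087],[0,0,-0.087],[0,0,-0.087],[0,0,-0.087],[0,0,-0.087]],"fingers":[-0.3,-0.3,-0.3,-0.3,-0.3]}'
python3 -m creep '{"slide":[[0.6,-0.93,0],[0.6,-0.93,0],[0.6,-0.93,0],[0.6,-0.93,0],[0.6,-0.93,0]],"twist":[[0,0,-0.087],[0,0,-0.087],[0,0,-0.087],[0,0,-0.087],[0,0,-0.087]],"fingers":[-0.3,-0.3,-0.3,-0.3,-0.3]}'
python3 -m creep '{"slide":[[0.59,-0.95,0],[0.59,-0.95,0],[0.59,-0.95,0],[0.59,-0.95,0],[0.59,-0.95,0]],"twist":[[0,0,-0.085],[0,0,-0.085],[0,0,-0.085],[0,0,-0.085],[0,0,-0.085]],"fingers":[-0.3,-0.3,-0.3,-0.3,-0.3]}'
cat >> h.py <<'E'
def st():
    s=telemetry.get_state(); q=s['ee_rot']; a=np.degrees(2*np.arctan2(q[2],q[1]))-90
    a=(a+180)%360-180
    print('t',round(s['clock'],2),'pos',s['position'].round(4),'jaw',round(a,2),'F',s['contact_force'].round(1),'w',round(s['width'],4),'q6',round(s['qpos'][5],2)); return s
E
python3 -c "
from h import *
st()"
```

```text
clock: 1.8
position: [0.4749, 0.1192, 0.2311]
ee_rot: [-0.0, 0.842, 0.54, 0.0]
contact_force: [-0.1, 0.2, -0.2]
width: 0.0296
clock: 2.3
position: [0.5647, -0.0197, 0.2307]
ee_rot: [-0.0, 0.956, 0.293, 0.0]
contact_force: [0.1, 0.1, -0.6]
width: 0.03
clock: 2.8
position: [0.6531, -0.1617, 0.2304]
ee_rot: [-0.001, 1.0, 0.031, -0.0]
contact_force: [-0.7, 0.5, -0.6]
width: 0.0299
t 2.8 pos [ 0.6531 -0.1617  0.2304] jaw -86.4 F [-0.7  0.5 -0.6] w 0.0299 q6 1.16
```

```bash

python3 -m creep '{"slide":[[0,0,-0.33],[0,0,-0.66],[0,0,-0.93],[0,0,-0.93]],"twist":[[0,0,0],[0,0,0],[0,0,0],[0,0,0]],"fingers":[-0.25,-0.25,-0.25,-0.25]}'
python3 -m creep '{"slide":[[0,0,-0.1],[0,0,-0.2],[0,0,-0.3],[0,0,-0.37],[0,0,-0.37]],"twist":[[0,0,0],[0,0,0],[0,0,0],[0,0,0],[0,0,0]],"fingers":[-0.25,-0.25,-0.25,-0.25,-0.25]}'
python3 - <<'E'
from h import *
st()
for n in('top','scene'):
    d=cam(n); u,v=proj(d,[.653,-.162,.05]); u,v=int(u),int(v)
    cv2.imwrite(f'pics/k_{n}.png',cv2.resize(d['img'][v-45:v+45,u-60:u+60],None,fx=6,fy=6,interpolation=cv2.INTER_CUBIC))
E
```

```text
clock: 3.2
position: [0.6465, -0.1571, 0.0859]
ee_rot: [-0.003, 0.999, 0.033, -0.007]
contact_force: [-0.7, 0.6, -0.1]
width: 0.0319
clock: 3.7
position: [0.6518, -0.161, 0.0369]
ee_rot: [-0.0, 1.0, 0.031, -0.0]
contact_force: [-0.9, 0.1, -0.7]
width: 0.0319
t 3.7 pos [ 0.6518 -0.161   0.0369] jaw -86.45 F [-0.9  0.1 -0.7] w 0.0319 q6 1.16
```

View pics/k_scene.png

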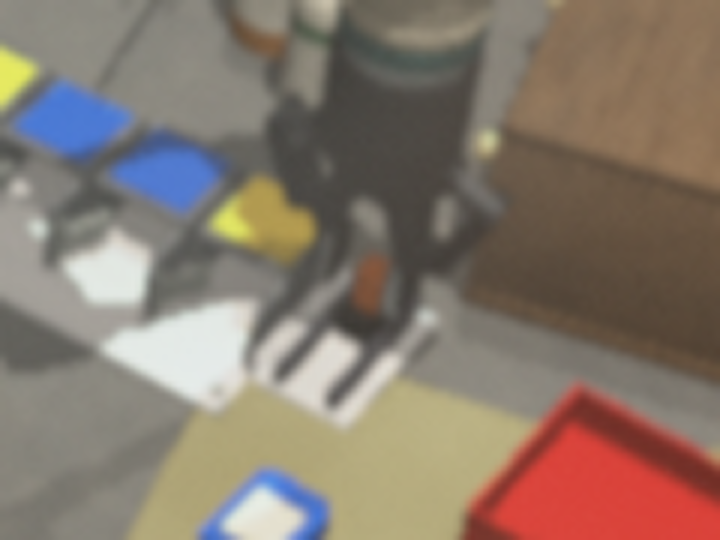

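The orange knob (at about (370,285) in the crop) stands between the fingers. I'll close on it and pull.

```bash

python3 -m creep '{"slide":[[0,0,0],[0,0,0],[0,0,0],[0,0,0],[0,0,0]],"twist":[[0,0,0],[0,0,0],[0,0,0],[0,0,0],[0,0,0]],"fingers":[-1,-1,-1,-1,-1]}' 30
python3 -m creep '{"slide":[[-0.04,-0.0024,0],[-0.08,-0.0048,0],[-0.12,-0.0071,0],[-0.16,-0.0095,0],[-0.2,-0.0119,0],[-0.24,-0.0143,0],[-0.27,-0.016,0],[-0.27,-0.016,0]],"twist":[[0,0,0],[0,0,0],[0,0,0],[0,0,0],[0,0,0],[0,0,0],[0,0,0],[0,0,0]],"fingers":[-1,-1,-1,-1,-1,-1,-1,-1]}' 30
```

```text
clock: 4.3
position: [0.6531, -0.1636, 0.038]
ee_rot: [0.001, 1.0, 0.03, 0.001]
contact_force: [-0.6, -1.6, 5.5]
width: 0.0147
clock: 5.1
position: [0.6124, -0.1661, 0.038]
ee_rot: [0.001, 1.0, 0.03, 0.002]
contact_force: [-0.8, -2.3, 6.7]
width: 0.015
```

```bash

python3 -m creep '{"slide":[[-0.02,-0.0012,0.01],[-0.04,-0.0024,0.01],[-0.06,-0.0036,0.01],[-0.06,-0.0036,0.01]],"twist":[[0,0,0],[0,0,0],[0,0,0],[0,0,0]],"fingers":[-1,-1,-1,-1]}' 30
python3 -m creep '{"slide":[[-0.02,-0.0012,0],[-0.04,-0.0024,0],[-0.04,-0.0024,0]],"twist":[[0,0,0],[0,0,0],[0,0,0]],"fingers":[-1,-1,-1]}' 30
```

```text
clock: 5.5
position: [0.6052, -0.1666, 0.0381]
ee_rot: [0.001, 1.0, 0.029, 0.003]
contact_force: [6.2, -4.2, -2.7]
width: 0.015
clock: 5.8
position: [0.6049, -0.1666, 0.0381]
ee_rot: [0.001, 1.0, 0.028, 0.009]
contact_force: [18.4, -0.5, -11.4]
width: 0.0152
```

The slide travelled 48 mm and hit its stop at 18 N, so it is unlocked. I'll release, rise, and locate the carts precisely.

```bash

python3 -m creep '{"slide":[[0.02,0,0],[0.02,0,0],[0.02,0,0],[0.02,0,0.3],[0.02,0,0.6],[0.02,0,0.8],[0.02,0,0.8]],"twist":[[0,0,0],[0,0,0],[0,0,0],[0,0,0],[0,0,0],[0,0,0],[0,0,0]],"fingers":[-0.25,-0.25,-0.25,-0.25,-0.25,-0.25,-0.25]}' 60
cat >> h.py <<'E'
COL={'blue':((100,110,60),(130,255,255)),'yellow':((20,110,80),(36,255,255)),'red':((0,120,70),(7,255,255))}
def carts(d):
    """colour blobs of cart shape: handle axis from saturated top pixels + label"""
    P=cloud(d); out=[]
    img=d['img']; hsv=cv2.cvtColor(img,cv2.COLOR_BGR2HSV)
    for k,(lo,hi) in COL.items():
        m=cv2.inRange(hsv,lo,hi)
        m=cv2.morphologyEx(m,cv2.MORPH_CLOSE,np.ones((9,9),np.uint8))
        n,l,stt,ce=cv2.connectedComponentsWithStats(m)
        for i in range(1,n):
            if not 150<stt[i,4]<900: continue
            mm=(l==i)
            z=P[...,2]; p=P[mm&(z>.02)&(z<.045)]
            if len(p)<100 or z[mm].max()>.06 : continue
            # pixels near the top plane cast onto z=.03
            v,u=np.nonzero(mm&(z>.024)&(z<.045)); q=np.array([ray(d,a,b,.03)[:2] for a,b in zip(u,v)])
            (c,wh,ang)=cv2.minAreaRect(q.astype(np.float32)*1000)
            mu=q.mean(0); w,V=np.linalg.eigh(np.cov(q.T)); e=V[:,1]
            t=(q-mu)@e; s=(q-mu)@np.array([-e[1],e[0]])
            if s[t>np.percentile(t,75)].std()<s[t<np.percentile(t,25)].std(): e=-e; t=-t; s=-s
            # axis from handle end quarter to body centre
            t0,t1=np.percentile(t,[1,99])
            h=q[t<t0+.05].mean(0); b=q[t>t1-.05].mean(0); e=(b-h)/np.linalg.norm(b-h)
            t=(q-mu)@e; t0,t1=np.percentile(t,[0.5,99.5]); ln=np.array([-e[1],e[0]])
            s=(q-h)@ln; 
            end=h+e*((mu-h)@e+t0); nose=h+e*((mu-h)@e+t1)
            out.append(dict(k=k,yaw=np.degrees(np.arctan2(e[1],e[0])),L=t1-t0,W=np.percentile(s,99)-np.percentile(s,1),end=end,nose=nose,e=e,org=(end+nose)/2+.004*e))
    return out
def show():
    for n in('top','scene'):
        for c in carts(cam(n)): print(n,c['k'],'yaw %.1f L %.3f W %.3f'%(c['yaw'],c['L'],c['W']),'org',c['org'].round(4),'grip',(c['org']-.055*c['e']).round(4))
E
python3 -c "
from h import *
st();show()"
```

```text
clock: 6.5
position: [0.6016, -0.1667, 0.1631]
ee_rot: [0.002, 1.0, 0.03, 0.004]
contact_force: [0.9, -0.7, 0.1]
width: 0.0322
t 6.5 pos [ 0.6016 -0.1667  0.1631] jaw -86.61 F [ 0.9 -0.7  0.1] w 0.0322 q6 1.13
top yellow yaw -4.8 L 0.123 W 0.042 org [0.4235 0.2925] grip [0.3687 0.2971]
scene blue yaw -5.2 L 0.126 W 0.041 org [ 0.4629 -0.2153] grip [ 0.4081 -0.2103]
scene yellow yaw nan L nan W nan org [nan nan] grip [nan nan]
scene yellow yaw -5.5 L 0.131 W 0.044 org [ 0.4775 -0.3465] grip [ 0.4228 -0.3412]h.py:46: RuntimeWarning: invalid value encountered in divide
  h=q[t<t0+.05].mean(0); b=q[t>t1-.05].mean(0); e=(b-h)/np.linalg.norm(b-h)
```

```bash
sed -i 's/ or z\[mm\].max()>.06 //; s/150<stt\[i,4\]<900/100<stt[i,4]<900/' h.py; sed -i 's/if len(p)<100: continue/if len(p)<80 or np.median(z[mm])>.045: continue/' h.py
python3 -W ignore -c "
from h import *
show()
d=cam('top');cv2.imwrite('pics/t2.png',cv2.resize(d['img'][130:260,170:450],None,fx=2.85,fy=2.85,interpolation=cv2.INTER_CUBIC))"
```

```text
top blue yaw -6.4 L 0.123 W 0.032 org [ 0.4649 -0.2115] grip [ 0.4103 -0.2054]
top yellow yaw -6.3 L 0.126 W 0.045 org [ 0.4773 -0.3441] grip [ 0.4227 -0.3381]
top yellow yaw -5.2 L 0.123 W 0.043 org [0.4236 0.2923] grip [0.3688 0.2973]
scene blue yaw -5.1 L 0.125 W 0.042 org [ 0.4633 -0.2151] grip [ 0.4085 -0.2103]
scene yellow yaw -5.1 L 0.129 W 0.046 org [0.4226 0.2887] grip [0.3678 0.2936]
scene yellow yaw nan L nan W nan org [nan nan] grip [nan nan]
scene yellow yaw -5.5 L 0.131 W 0.044 org [ 0.4774 -0.3464] grip [ 0.4226 -0.3412]
scene red yaw 2.4 L 0.132 W 0.046 org [0.5068 0.2055] grip [0.4518 0.2032]
```

View pics/t2.png

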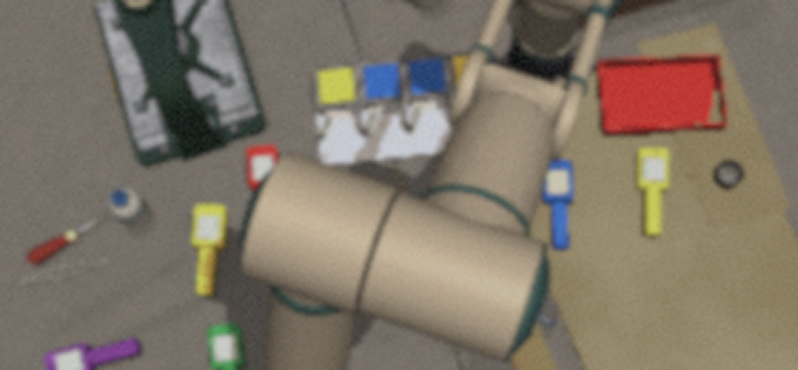

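Both views agree within 3 mm: right yellow has its origin at (0.477,-0.345) with yaw -5.7°. I'll grasp that one first.

```bash

python3 -m creep '{"slide":[[-0.3,-0.29,0],[-0.6,-0.58,0],[-0.6,-0.58,0]],"twist":[[0,0,-0.0127],[0,0,-0.0127],[0,0,-0.0127]],"fingers":[0.2,0.2,0.2]}' 60
python3 -m creep '{"slide":[[-0.3,-0.29,0],[-0.6,-0.58,0],[-0.6,-0.58,0],[-0.6,-0.58,-0.3],[-0.6,-0.58,-0.5],[-0.6,-0.58,-0.5],[-0.6,-0.58,-0.5]],"twist":[[0,0,-0.0127],[0,0,-0.0127],[0,0,-0.0127],[0,0,-0.0127],[0,0,-0.0127],[0,0,-0.0127],[0,0,-0.0127]],"fingers":[0.2,0.2,0.2,0.2,0.2,0.2,0.2]}' 60
python3 -W ignore -c "
from h import *
st();show()"
```

```text
clock: 7.05
position: [0.506, -0.254, 0.1559]
ee_rot: [-0.001, 1.0, -0.011, -0.003]
contact_force: [-0.1, 0.2, 0.4]
width: 0.051
clock: 7.75
position: [0.4191, -0.3395, 0.082]
ee_rot: [-0.001, 0.999, -0.05, -0.001]
contact_force: [0.6, -0.1, 0.3]
width: 0.0512
t 7.75 pos [ 0.4191 -0.3395  0.082 ] jaw -95.76 F [ 0.6 -0.1  0.3] w 0.0512 q6 0.86
top blue yaw 3.4 L 0.118 W 0.035 org [ 0.4665 -0.2055] grip [ 0.4116 -0.2088]
top yellow yaw -5.0 L 0.123 W 0.042 org [0.4236 0.2925] grip [0.3688 0.2973]
top red yaw 4.1 L 0.127 W 0.042 org [0.5073 0.2101] grip [0.4524 0.2062]
scene blue yaw -5.6 L 0.122 W 0.042 org [ 0.4622 -0.2155] grip [ 0.4074 -0.2102]
scene yellow yaw -3.7 L 0.117 W 0.046 org [0.4289 0.2876] grip [0.374  0.2912]
scene yellow yaw nan L nan W nan org [nan nan] grip [nan nan]
scene yellow yaw -2.5 L 0.115 W 0.045 org [ 0.4696 -0.3437] grip [ 0.4146 -0.3413]
scene red yaw 2.9 L 0.130 W 0.045 org [0.5078 0.2049] grip [0.4529 0.2021]
```

```bash

python3 -m creep '{"slide":[[0.025,0,-0.2],[0.025,0,-0.35],[0.025,0,-0.45],[0.025,0,-0.49],[0.025,0,-0.49],[0.025,0,-0.49]],"twist":[[0,0,0],[0,0,0],[0,0,0],[0,0,0],[0,0,0],[0,0,0]],"fingers":[0.2,0.2,0.2,0.2,0.2,0.2]}' 80
python3 -m creep '{"slide":[[0,0,0],[0,0,0],[0,0,0],[0,0,0],[0,0,0],[0,0,0]],"twist":[[0,0,0],[0,0,0],[0,0,0],[0,0,0],[0,0,0],[0,0,0]],"fingers":[-1,-1,-1,-1,-1,-1]}' 80
```

```text
clock: 8.45
position: [0.4242, -0.3408, 0.0106]
ee_rot: [0.001, 0.999, -0.05, 0.001]
contact_force: [-0.3, 0.4, -0.2]
width: 0.0512
clock: 9.05
position: [0.4238, -0.3406, 0.0106]
ee_rot: [0.001, 0.999, -0.05, 0.001]
contact_force: [0.3, 0.1, 6.0]
width: 0.0206
```

```bash

python3 -m creep '{"slide":[[0,0,0.1],[0,0,0.3],[0,0,0.6],[0,0,0.6],[0,0,0.6]],"twist":[[0,0,0],[0,0,0],[0,0,0],[0,0,0],[0,0,0]],"fingers":[-1,-1,-1,-1,-1]}' 80
python3 -m creep '{"slide":[[0,0.2,0],[0.1,0.4,0],[0.156,0.6,0],[0.156,0.8,0],[0.156,0.8,0]],"twist":[[0,0,0.005],[0,0,0.01],[0,0,0.015],[0,0,0.0254],[0,0,0.0254]],"fingers":[-1,-1,-1,-1,-1]}' 80
python3 -m creep '{"slide":[[0.08,0.2,0],[0.156,0.5,0],[0.156,0.76,0],[0.156,0.76,0],[0.156,0.76,0]],"twist":[[0,0,0],[0,0,0],[0,0,0],[0,0,0],[0,0,0]],"fingers":[-1,-1,-1,-1,-1]}' 80
python3 - <<'E'
from h import *
st()
for n in('top','scene'):
    d=cam(n); u,v=proj(d,[.53,-.10,.05]); u,v=int(u),int(v)
    cv2.imwrite(f'pics/y1_{n}.png',cv2.resize(d['img'][v-50:v+50,u-65:u+65],None,fx=6,fy=6,interpolation=cv2.INTER_CUBIC))
E
```

```text
clock: 9.55
position: [0.4236, -0.3403, 0.1004]
ee_rot: [0.001, 0.999, -0.05, 0.001]
contact_force: [-0.8, 1.4, -1.6]
width: 0.0203
clock: 10.05
position: [0.4441, -0.2151, 0.0972]
ee_rot: [-0.003, 0.999, 0.031, -0.003]
contact_force: [0.5, 0.0, -2.1]
width: 0.0203
clock: 10.55
position: [0.4693, -0.1055, 0.0982]
ee_rot: [-0.0, 1.0, 0.03, -0.001]
contact_force: [0.3, -0.3, -1.2]
width: 0.0203
t 10.55 pos [ 0.4693 -0.1055  0.0982] jaw -86.51 F [ 0.3 -0.3 -1.2] w 0.0203 q6 1.14
```

View pics/y1_scene.png

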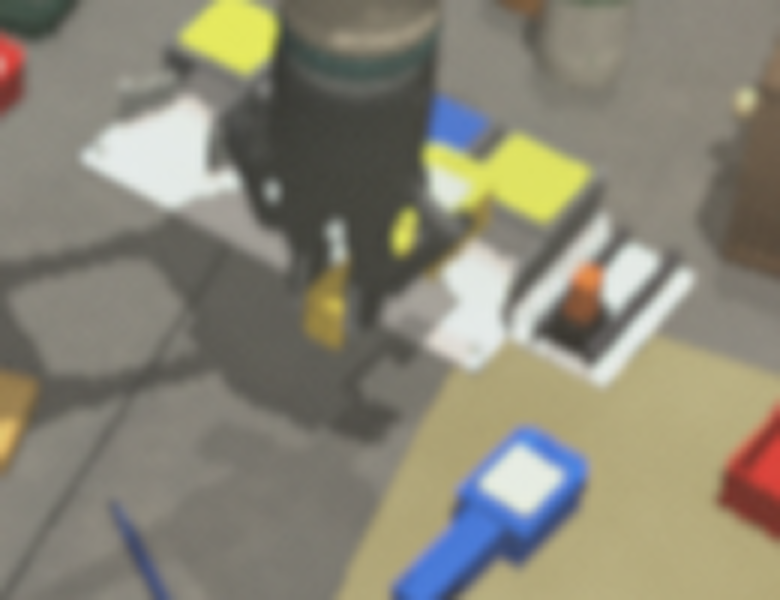

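```bash

python3 -m creep '{"slide":[[0.007,-0.007,-0.2],[0.007,-0.007,-0.4],[0.007,-0.007,-0.48],[0.007,-0.007,-0.53],[0.007,-0.007,-0.53],[0.007,-0.007,-0.53]],"twist":[[0,0,0],[0,0,0],[0,0,0],[0,0,0],[0,0,0],[0,0,0]],"fingers":[-1,-1,-1,-1,-1,-1]}' 80
python3 -c "
from h import *
st()"
```

```text
clock: 11.25
position: [0.4717, -0.1079, 0.0202]
ee_rot: [0.0, 1.0, 0.029, 0.0]
contact_force: [-0.0, -0.3, -1.5]
width: 0.02
t 11.25 pos [ 0.4717 -0.1079  0.0202] jaw -86.67 F [-0.  -0.3 -1.5] w 0.02 q6 1.14
```

```bash

python3 -m creep '{"slide":[[0,0.007,-0.02],[0,0.007,-0.02],[0,0.007,-0.02]],"twist":[[0,0,0],[0,0,0],[0,0,0]],"fingers":[-1,-1,-1]}' 80
python3 -m creep '{"slide":[[0.07,0.004,0],[0.14,0.008,0],[0.21,0.0125,0],[0.28,0.0166,0],[0.35,0.0208,0],[0.4,0.0238,0],[0.4,0.0238,0]],"twist":[[0,0,0],[0,0,0],[0,0,0],[0,0,0],[0,0,0],[0,0,0],[0,0,0]],"fingers":[-1,-1,-1,-1,-1,-1,-1]}' 80
```

```text
clock: 11.55
position: [0.4714, -0.106, 0.0173]
ee_rot: [0.0, 1.0, 0.03, 0.0]
contact_force: [0.2, 0.5, -1.0]
width: 0.0204
clock: 12.25
position: [0.534, -0.1031, 0.0169]
ee_rot: [0.001, 1.0, 0.03, 0.002]
contact_force: [2.2, -3.6, -2.1]
width: 0.0204
```

```bash

python3 -m creep '{"slide":[[0.04,0.0024,0],[0.08,0.0048,0],[0.12,0.0071,0],[0.16,0.0095,0],[0.2,0.0119,0],[0.2,0.0119,0]],"twist":[[0,0,0],[0,0,0],[0,0,0],[0,0,0],[0,0,0],[0,0,0]],"fingers":[-1,-1,-1,-1,-1,-1]}' 80
python3 -m creep '{"slide":[[0.01,0.0006,0],[0.02,0.0012,0],[0.03,0.0018,0],[0.03,0.0018,0]],"twist":[[0,0,0],[0,0,0],[0,0,0],[0,0,0]],"fingers":[-1,-1,-1,-1]}' 80
python3 -c "
from h import *
st()"
```

```text
clock: 12.85
position: [0.5629, -0.1009, 0.0169]
ee_rot: [0.0, 1.0, 0.03, 0.001]
contact_force: [1.0, -3.4, -1.8]
width: 0.0199
clock: 13.25
position: [0.5655, -0.1003, 0.0168]
ee_rot: [0.0, 1.0, 0.03, -0.0]
contact_force: [-2.5, -3.5, -0.3]
width: 0.0203
t 13.25 pos [ 0.5655 -0.1003  0.0168] jaw -86.61 F [-2.5 -3.5 -0.3] w 0.0203 q6 1.21
```

```bash

python3 -m creep '{"slide":[[0.01,0.0006,0],[0.02,0.0012,0],[0.03,0.0018,0],[0.03,0.0018,0]],"twist":[[0,0,0],[0,0,0],[0,0,0],[0,0,0]],"fingers":[-1,-1,-1,-1]}' 80
python3 -m creep '{"slide":[[0.01,0.0006,0],[0.02,0.0012,0],[0.02,0.0012,0]],"twist":[[0,0,0],[0,0,0],[0,0,0]],"fingers":[-1,-1,-1]}' 80
```

```text
clock: 13.65
position: [0.5711, -0.0995, 0.0169]
ee_rot: [-0.0, 1.0, 0.029, 0.001]
contact_force: [0.3, -1.2, -2.2]
width: 0.0199
clock: 13.95
position: [0.5722, -0.0995, 0.0167]
ee_rot: [-0.0, 1.0, 0.03, -0.001]
contact_force: [-4.6, -0.5, 1.2]
width: 0.0203
```

```bash

python3 -m creep '{"slide":[[-0.01,-0.0006,0],[-0.02,-0.0012,0],[-0.034,-0.002,0],[-0.034,-0.002,0]],"twist":[[0,0,0],[0,0,0],[0,0,0],[0,0,0]],"fingers":[-1,-1,-1,-1]}' 80
```

```text
clock: 14.35
position: [0.5684, -0.1002, 0.0169]
ee_rot: [0.0, 1.0, 0.03, 0.001]
contact_force: [-0.1, -0.3, -1.4]
width: 0.0203
```

```bash

python3 -m creep '{"slide":[[-0.007,-0.0004,0],[-0.014,-0.0008,0],[-0.014,-0.0008,0]],"twist":[[0,0,0],[0,0,0],[0,0,0]],"fingers":[-1,-1,-1]}' 80
```

```text
clock: 14.65
position: [0.568, -0.1004, 0.0171]
ee_rot: [0.0, 1.0, 0.029, 0.002]
contact_force: [4.5, 1.5, -4.2]
width: 0.0198
```

The catch holds the cartridge: pulling back meets 4.5 N. I'll release, rise, and go for the blue one.

```bash

python3 -m creep '{"slide":[[0.02,0.001,0],[0.02,0.001,0],[0.02,0.001,0],[0.02,0.001,0],[0.02,0.001,0.2],[0.02,0.001,0.5],[0.02,0.001,0.7],[0.02,0.001,0.7]],"twist":[[0,0,0],[0,0,0],[0,0,0],[0,0,0],[0,0,0],[0,0,0],[0,0,0],[0,0,0]],"fingers":[-1,-0.1,-0.1,-0.1,-0.1,-0.1,-0.1,-0.1]}' 80
python3 -m creep '{"slide":[[-0.3,-0.2,0],[-0.6,-0.5,0],[-0.9,-0.7,0],[-0.9,-0.7,0]],"twist":[[0,0,-0.01],[0,0,-0.02],[0,0,-0.0247],[0,0,-0.0247]],"fingers":[0.2,0.2,0.2,0.2]}' 80
python3 -W ignore - <<'E'
from h import *
st();show()
for n in('top','scene'):
    d=cam(n); u,v=proj(d,[.58,-.03,.05]); u,v=int(u),int(v)
    cv2.imwrite(f'pics/y2_{n}.png',cv2.resize(d['img'][v-50:v+50,u-65:u+65],None,fx=6,fy=6,interpolation=cv2.INTER_CUBIC))
E
```

```text
clock: 15.45
position: [0.572, -0.1012, 0.1268]
ee_rot: [0.002, 1.0, 0.03, 0.005]
contact_force: [0.8, -1.2, 0.8]
width: 0.0383
clock: 15.85
position: [0.4297, -0.2059, 0.1209]
ee_rot: [-0.0, 0.999, -0.049, -0.002]
contact_force: [0.6, 0.1, 0.2]
width: 0.051
t 15.85 pos [ 0.4297 -0.2059  0.1209] jaw -95.63 F [0.6 0.1 0.2] w 0.051 q6 1.08
top yellow yaw 1.0 L 0.134 W 0.042 org [ 0.6266 -0.0955] grip [ 0.5716 -0.0965]
top yellow yaw -5.1 L 0.123 W 0.042 org [0.4237 0.2924] grip [0.3689 0.2973]
top red yaw -116.3 L 0.199 W 0.119 org [ 0.6318 -0.3806] grip [ 0.6561 -0.3313]
top red yaw 4.5 L 0.128 W 0.042 org [0.5071 0.21  ] grip [0.4523 0.2057]
scene blue yaw -5.3 L 0.127 W 0.037 org [ 0.4631 -0.2161] grip [ 0.4084 -0.211 ]
scene yellow yaw -5.2 L 0.128 W 0.047 org [0.4227 0.288 ] grip [0.368 0.293]
scene red yaw 2.9 L 0.131 W 0.045 org [0.507  0.2055] grip [0.452  0.2027]
```

View pics/y2_scene.png

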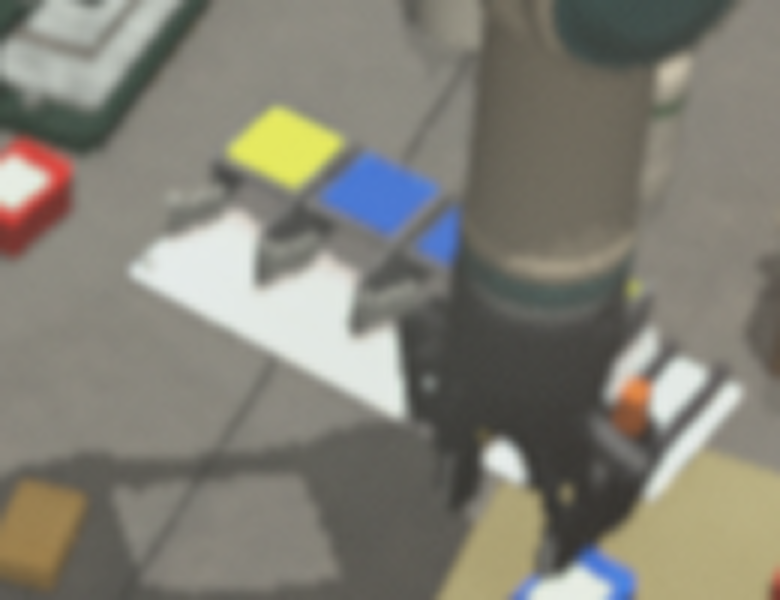

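```bash

python3 -m creep '{"slide":[[-0.137,-0.017,0],[-0.137,-0.017,-0.2],[-0.137,-0.017,-0.4],[-0.137,-0.017,-0.45],[-0.137,-0.017,-0.45]],"twist":[[0,0,0],[0,0,0],[0,0,0],[0,0,0],[0,0,0]],"fingers":[0.2,0.2,0.2,0.2,0.2]}' 80
python3 -W ignore -c "
from h import *
st()"
```

```text
clock: 16.55
position: [0.4134, -0.2067, 0.0533]
ee_rot: [-0.001, 0.999, -0.047, -0.001]
contact_force: [0.2, 0.1, -0.0]
width: 0.0515
t 16.55 pos [ 0.4134 -0.2067  0.0533] jaw -95.43 F [ 0.2  0.1 -0. ] w 0.0515 q6 1.05
```

```bash

python3 -m creep '{"slide":[[-0.027,-0.013,-0.1],[-0.027,-0.013,-0.2],[-0.027,-0.013,-0.283],[-0.027,-0.013,-0.283],[-0.027,-0.013,-0.283]],"twist":[[0,0,0],[0,0,0],[0,0,0],[0,0,0],[0,0,0]],"fingers":[0.2,0.2,0.2,0.2,0.2]}' 80
python3 -m creep '{"slide":[[0,0,0],[0,0,0],[0,0,0],[0,0,0],[0,0,0],[0,0,0]],"twist":[[0,0,0],[0,0,0],[0,0,0],[0,0,0],[0,0,0],[0,0,0]],"fingers":[-1,-1,-1,-1,-1,-1]}' 80
```

```text
clock: 17.05
position: [0.4105, -0.2101, 0.0128]
ee_rot: [0.0, 0.999, -0.048, 0.001]
contact_force: [-1.0, -0.1, 0.6]
width: 0.0513
clock: 17.65
position: [0.4102, -0.21, 0.0132]
ee_rot: [0.001, 0.999, -0.048, 0.001]
contact_force: [-0.4, 1.4, 6.3]
width: 0.0205
```

```bash

python3 -m creep '{"slide":[[0,0,0.1],[0,0,0.3],[0,0,0.5],[0,0,0.5]],"twist":[[0,0,0],[0,0,0],[0,0,0],[0,0,0]],"fingers":[-1,-1,-1,-1]}' 80
python3 -m creep '{"slide":[[0.1,0.2,0],[0.19,0.4,0],[0.19,0.56,0],[0.19,0.56,0],[0.19,0.56,0]],"twist":[[0,0,0.005],[0,0,0.01],[0,0,0.015],[0,0,0.0246],[0,0,0.0246]],"fingers":[-1,-1,-1,-1,-1]}' 80
python3 -m creep '{"slide":[[0.1,0.2,0],[0.19,0.4,0],[0.19,0.57,0],[0.19,0.57,0],[0.19,0.57,0],[0.19,0.57,0]],"twist":[[0,0,0],[0,0,0],[0,0,0],[0,0,0],[0,0,0],[0,0,0]],"fingers":[-1,-1,-1,-1,-1,-1]}' 80
python3 -c "
from h import *
st()"
```

```text
clock: 18.05
position: [0.4118, -0.2114, 0.0906]
ee_rot: [0.002, 0.999, -0.048, 0.004]
contact_force: [0.4, -0.6, -2.1]
width: 0.0204
clock: 18.55
position: [0.4371, -0.1247, 0.0862]
ee_rot: [-0.0, 1.0, 0.03, -0.001]
contact_force: [-0.3, -0.5, -1.4]
width: 0.0197
clock: 19.15
position: [0.4662, -0.0411, 0.0867]
ee_rot: [0.0, 1.0, 0.029, -0.0]
contact_force: [-0.0, 0.1, -1.7]
width: 0.02
t 19.15 pos [ 0.4662 -0.0411  0.0867] jaw -86.71 F [-0.   0.1 -1.7] w 0.02 q6 1.28
```

```bash

python3 -m creep '{"slide":[[0,0.005,-0.2],[0,0.005,-0.35],[0,0.005,-0.41],[0,0.005,-0.445],[0,0.005,-0.445],[0,0.005,-0.445]],"twist":[[0,0,0],[0,0,0],[0,0,0],[0,0,0],[0,0,0],[0,0,0]],"fingers":[-1,-1,-1,-1,-1,-1]}' 80
python3 -c "
from h import *
st()"
```

```text
clock: 19.75
position: [0.4673, -0.0399, 0.0209]
ee_rot: [0.0, 1.0, 0.029, 0.001]
contact_force: [0.2, 0.4, -1.1]
width: 0.0199
t 19.75 pos [ 0.4673 -0.0399  0.0209] jaw -86.68 F [ 0.2  0.4 -1.1] w 0.0199 q6 1.28
```

```bash

python3 -m creep '{"slide":[[0.07,0.004,-0.008],[0.14,0.008,-0.008],[0.21,0.0125,-0.008],[0.28,0.0166,-0.008],[0.35,0.0208,-0.008],[0.4,0.0238,-0.008],[0.4,0.0238,-0.008]],"twist":[[0,0,0],[0,0,0],[0,0,0],[0,0,0],[0,0,0],[0,0,0],[0,0,0]],"fingers":[-1,-1,-1,-1,-1,-1,-1]}' 80
python3 -m creep '{"slide":[[0.04,0.0024,0],[0.08,0.0048,0],[0.12,0.0071,0],[0.16,0.0095,0],[0.2,0.0119,0],[0.2,0.0119,0]],"twist":[[0,0,0],[0,0,0],[0,0,0],[0,0,0],[0,0,0],[0,0,0]],"fingers":[-1,-1,-1,-1,-1,-1]}' 80
python3 -m creep '{"slide":[[0.02,0.0012,0],[0.04,0.0024,0],[0.05,0.003,0],[0.05,0.003,0]],"twist":[[0,0,0],[0,0,0],[0,0,0],[0,0,0]],"fingers":[-1,-1,-1,-1]}' 80
```

```text
clock: 20.45
position: [0.5294, -0.0367, 0.0196]
ee_rot: [0.001, 1.0, 0.029, 0.002]
contact_force: [1.1, -3.8, 1.6]
width: 0.02
clock: 21.05
position: [0.5569, -0.0345, 0.0194]
ee_rot: [0.001, 1.0, 0.03, 0.0]
contact_force: [-2.9, -2.7, 3.1]
width: 0.02
clock: 21.45
position: [0.5631, -0.034, 0.0193]
ee_rot: [0.0, 1.0, 0.03, -0.001]
contact_force: [-4.8, -2.7, 5.5]
width: 0.02
```

```bash

python3 -m creep '{"slide":[[0.01,0.0006,0],[0.02,0.0012,0],[0.03,0.0018,0],[0.03,0.0018,0]],"twist":[[0,0,0],[0,0,0],[0,0,0],[0,0,0]],"fingers":[-1,-1,-1,-1]}' 80
python3 -m creep '{"slide":[[0.01,0.0006,0],[0.015,0.0009,0],[0.015,0.0009,0]],"twist":[[0,0,0],[0,0,0],[0,0,0]],"fingers":[-1,-1,-1]}' 80
```

```text
clock: 21.85
position: [0.5677, -0.0336, 0.0193]
ee_rot: [0.0, 1.0, 0.03, -0.001]
contact_force: [-4.8, -2.6, 5.6]
width: 0.02
clock: 22.15
position: [0.5677, -0.0335, 0.0193]
ee_rot: [0.0, 1.0, 0.03, -0.003]
contact_force: [-10.0, -3.3, 8.6]
width: 0.0198
```

```bash

python3 -m creep '{"slide":[[-0.01,-0.0006,0],[-0.02,-0.0012,0],[-0.03,-0.0018,0],[-0.03,-0.0018,0]],"twist":[[0,0,0],[0,0,0],[0,0,0],[0,0,0]],"fingers":[-1,-1,-1,-1]}' 80
python3 -m creep '{"slide":[[-0.01,-0.0006,0],[-0.02,-0.0012,0],[-0.02,-0.0012,0]],"twist":[[0,0,0],[0,0,0],[0,0,0]],"fingers":[-1,-1,-1]}' 80
```

```text
clock: 22.55
position: [0.5678, -0.0336, 0.0194]
ee_rot: [0.0, 1.0, 0.029, 0.002]
contact_force: [0.1, -1.1, 2.7]
width: 0.0196
clock: 22.85
position: [0.5645, -0.0338, 0.0193]
ee_rot: [0.0, 1.0, 0.029, 0.002]
contact_force: [2.7, -1.4, 2.2]
width: 0.0202
```

```bash

python3 -m creep '{"slide":[[-0.01,-0.0006,0],[-0.02,-0.0012,0],[-0.02,-0.0012,0]],"twist":[[0,0,0],[0,0,0],[0,0,0]],"fingers":[-1,-1,-1]}' 80
```

```text
clock: 23.15
position: [0.5635, -0.034, 0.0195]
ee_rot: [0.0, 1.0, 0.029, 0.004]
contact_force: [7.7, -0.8, -0.7]
width: 0.0198
```

The catch holds here too: 7.7 N when pulled back, with about 4 mm of play. I'll release, then do the left yellow.

```bash

python3 -m creep '{"slide":[[0.027,0.0016,0],[0.027,0.0016,0],[0.027,0.0016,0],[0.027,0.0016,0],[0.027,0.0016,0.2],[0.027,0.0016,0.5],[0.027,0.0016,0.8],[0.027,0.0016,0.8]],"twist":[[0,0,0],[0,0,0],[0,0,0],[0,0,0],[0,0,0],[0,0,0],[0,0,0],[0,0,0]],"fingers":[-1,-0.1,-0.1,-0.1,-0.1,-0.1,-0.1,-0.1]}' 80
python3 -m creep '{"slide":[[-0.2,0.3,0],[-0.4,0.6,0],[-0.66,0.95,0],[-0.66,0.95,0]],"twist":[[0,0,-0.01],[0,0,-0.02],[0,0,-0.0236],[0,0,-0.0236]],"fingers":[0.2,0.2,0.2,0.2]}' 80
python3 -W ignore - <<'E'
from h import *
st();show()
for n in('top','scene'):
    d=cam(n); u,v=proj(d,[.56,-.03,.05]); u,v=int(u),int(v)
    cv2.imwrite(f'pics/b2_{n}.png',cv2.resize(d['img'][v-50:v+50,u-65:u+65],None,fx=6,fy=6,interpolation=cv2.INTER_CUBIC))
E
```

```text
clock: 23.95
position: [0.5677, -0.0341, 0.1449]
ee_rot: [0.001, 1.0, 0.029, 0.006]
contact_force: [1.3, 0.1, -0.2]
width: 0.0383
clock: 24.35
position: [0.4604, 0.1112, 0.1377]
ee_rot: [-0.0, 0.999, -0.044, -0.003]
contact_force: [-0.2, 0.6, 0.4]
width: 0.0511
t 24.35 pos [0.4604 0.1112 0.1377] jaw -95.07 F [-0.2  0.6  0.4] w 0.0511 q6 1.75
top blue yaw 35.0 L 0.148 W 0.103 org [ 0.6267 -0.0028] grip [ 0.5817 -0.0344]
top yellow yaw 0.5 L 0.134 W 0.043 org [ 0.6265 -0.0959] grip [ 0.5715 -0.0964]
top yellow yaw -4.5 L 0.123 W 0.042 org [0.4235 0.2924] grip [0.3687 0.2967]
scene yellow yaw -5.2 L 0.129 W 0.047 org [0.4223 0.2882] grip [0.3675 0.2932]
scene yellow yaw 10.0 L 0.139 W 0.040 org [ 0.6243 -0.0922] grip [ 0.5701 -0.1018]
scene red yaw 3.0 L 0.132 W 0.043 org [0.5066 0.2051] grip [0.4517 0.2022]
```

View pics/b2_scene.png

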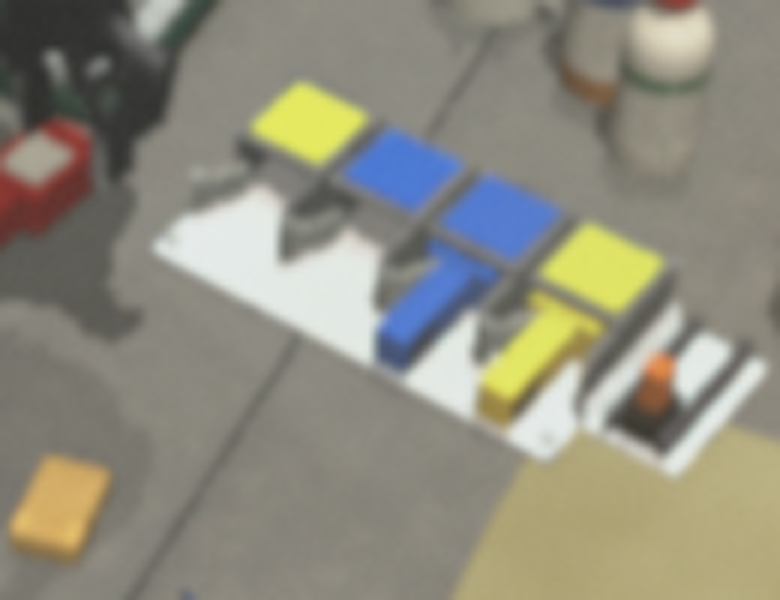

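View pics/b2_top.png

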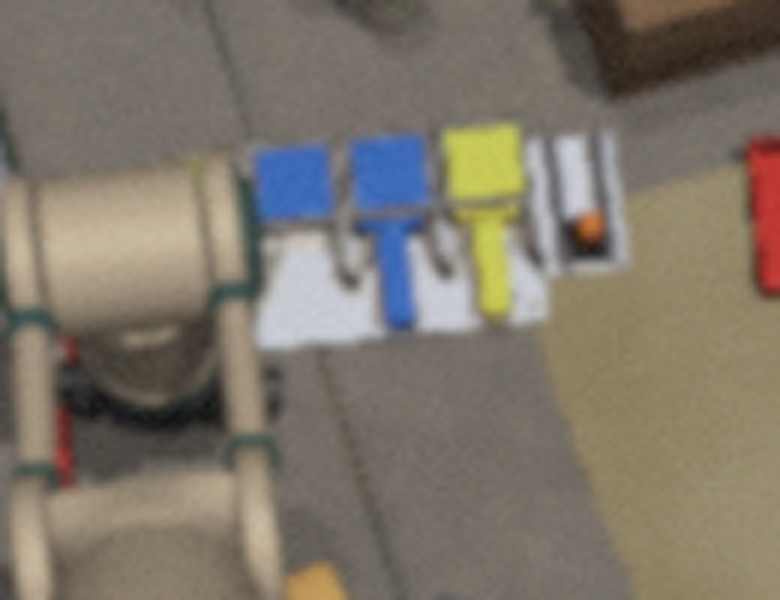

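```bash

python3 -m creep '{"slide":[[-0.1,0.3,0],[-0.1,0.63,0],[-0.1,0.63,-0.2],[-0.1,0.63,-0.4],[-0.1,0.63,-0.55],[-0.1,0.63,-0.55],[-0.1,0.63,-0.55]],"twist":[[0,0,0.0239],[0,0,0.0239],[0,0,0.0239],[0,0,0.0239],[0,0,0.0239],[0,0,0.0239],[0,0,0.0239]],"fingers":[0.2,0.2,0.2,0.2,0.2,0.2,0.2]}' 80
python3 -W ignore -c "
from h import *
st()"
```

```text
clock: 25.25
position: [0.4511, 0.2026, 0.0562]
ee_rot: [0.0, 1.0, 0.03, -0.0]
contact_force: [0.1, -0.1, 0.9]
width: 0.0513
t 25.25 pos [0.4511 0.2026 0.0562] jaw -86.62 F [ 0.1 -0.1  0.9] w 0.0513 q6 1.79
```

```bash

python3 -m creep '{"slide":[[0.005,0.007,-0.1],[0.005,0.007,-0.2],[0.005,0.007,-0.3],[0.005,0.007,-0.3],[0.005,0.007,-0.3]],"twist":[[0,0,0],[0,0,0],[0,0,0],[0,0,0],[0,0,0]],"fingers":[0.2,0.2,0.2,0.2,0.2]}' 80
python3 -m creep '{"slide":[[0,0,0],[0,0,0],[0,0,0],[0,0,0],[0,0,0],[0,0,0]],"twist":[[0,0,0],[0,0,0],[0,0,0],[0,0,0],[0,0,0],[0,0,0]],"fingers":[-1,-1,-1,-1,-1,-1]}' 80
python3 -m creep '{"slide":[[0,0,0.1],[0,0,0.3],[0,0,0.6],[0,0,0.8],[0,0,0.8]],"twist":[[0,0,0],[0,0,0],[0,0,0],[0,0,0],[0,0,0]],"fingers":[-1,-1,-1,-1,-1]}' 80
```

```text
clock: 25.75
position: [0.4522, 0.2044, 0.0125]
ee_rot: [-0.0, 1.0, 0.03, 0.001]
contact_force: [-0.1, -0.8, -1.1]
width: 0.0514
clock: 26.35
position: [0.4518, 0.2047, 0.0128]
ee_rot: [-0.0, 1.0, 0.03, 0.001]
contact_force: [-0.5, -0.9, 5.3]
width: 0.0205
clock: 26.85
position: [0.4541, 0.2054, 0.1361]
ee_rot: [-0.001, 1.0, 0.03, 0.005]
contact_force: [0.2, 0.6, -1.4]
width: 0.0202
```

```bash
python3 - <<'E'
from h import *
for n in('top','scene'):
    d=cam(n);P=cloud(d)
    for st_,ce,m in comps(d,(0,110,50),(7,255,255),600):
        m=cv2.morphologyEx(m.astype(np.uint8),cv2.MORPH_CLOSE,np.ones((5,5)))>0
        for a,b,lab in((.026,.045,'rim'),(.004,.016,'floor')):
            p=P[m&(P[...,2]>a)&(P[...,2]<b)]
            print(n,lab,cv2.minAreaRect((p[:,:2]*1000).astype(np.float32)),len(p))
E
```

```text
top rim ((619.2200317382812, -369.09161376953125), (111.95716094970703, 180.3146209716797), 0.39642176032066345) 170
top floor ((620.2593994140625, -372.8189697265625), (105.9020767211914, 170.23280334472656), 2.0020358562469482) 763
scene rim ((618.3363037109375, -371.8749694824219), (115.10787963867188, 179.588623046875), 0.7024091482162476) 422
scene floor ((619.5783081054688, -368.4508056640625), (112.7999038696289, 170.34764099121094), 0.4775334596633911) 1288
```

```bash

python3 -m creep '{"slide":[[0.07,-0.3,0],[0.15,-0.6,0],[0.223,-0.833,0],[0.223,-0.833,0]],"twist":[[0,0,0.016],[0,0,0.032],[0,0,0.048],[0,0,0.048]],"fingers":[-1,-1,-1,-1]}' 80
python3 -m creep '{"slide":[[0.07,-0.3,0],[0.15,-0.6,0],[0.223,-0.833,0],[0.223,-0.833,0]],"twist":[[0,0,0.016],[0,0,0.032],[0,0,0.048],[0,0,0.048]],"fingers":[-1,-1,-1,-1]}' 80
python3 -m creep '{"slide":[[0.07,-0.3,0],[0.15,-0.6,0],[0.223,-0.833,0],[0.223,-0.833,0]],"twist":[[0,0,0.016],[0,0,0.032],[0,0,0.048],[0,0,0.048]],"fingers":[-1,-1,-1,-1]}' 80
python3 -m creep '{"slide":[[0.07,-0.3,0],[0.15,-0.6,0],[0.223,-0.833,0],[0.223,-0.833,0]],"twist":[[0,0,0.016],[0,0,0.032],[0,0,0.048],[0,0,0.048]],"fingers":[-1,-1,-1,-1]}' 80
python3 -m creep '{"slide":[[0.07,-0.3,0],[0.15,-0.6,0],[0.223,-0.833,0],[0.223,-0.833,0],[0.223,-0.833,0]],"twist":[[0,0,0.016],[0,0,0.032],[0,0,0.048],[0,0,0.048],[0,0,0.048]],"fingers":[-1,-1,-1,-1,-1]}' 80
python3 - <<'E'
from h import *
st()
for n in('scene',):
    d=cam(n); u,v=proj(d,[.6,-.37,.05]); u,v=int(u),int(v)
    cv2.imwrite(f'pics/r2_{n}.png',cv2.resize(d['img'][v-60:v+50,u-65:u+65],None,fx=5,fy=5,interpolation=cv2.INTER_CUBIC))
E
```

```text
clock: 27.35
position: [0.4844, 0.0757, 0.1295]
ee_rot: [0.001, 0.984, 0.179, -0.002]
contact_force: [1.2, 0.4, -1.2]
width: 0.0203
clock: 27.75
position: [0.5186, -0.0488, 0.1298]
ee_rot: [0.0, 0.946, 0.324, -0.001]
contact_force: [-0.3, 1.2, -2.1]
width: 0.02
clock: 28.15
position: [0.5524, -0.1735, 0.1298]
ee_rot: [0.001, 0.887, 0.463, -0.0]
contact_force: [0.2, -0.6, -1.4]
width: 0.0198
clock: 28.55
position: [0.5858, -0.2982, 0.1295]
ee_rot: [0.0, 0.807, 0.591, -0.0]
contact_force: [-0.2, 1.1, -1.2]
width: 0.02
clock: 29.05
position: [0.6177, -0.4179, 0.1293]
ee_rot: [-0.002, 0.709, 0.706, 0.0]
contact_force: [-0.6, 0.8, -1.5]
width: 0.0201
t 29.05 pos [ 0.6177 -0.4179  0.1293] jaw -0.25 F [-0.6  0.8 -1.5] w 0.0201 q6 -0.68
```

View pics/r2_scene.png

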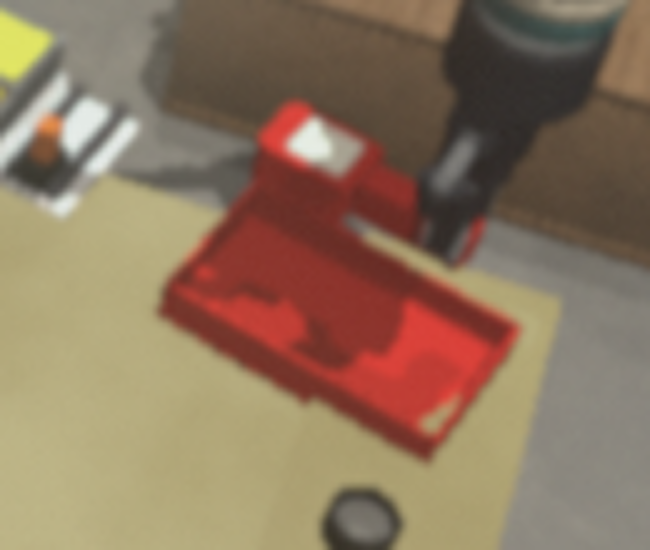

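The red cartridge is held level above the tray (tray at (340,330) in the crop). Lowering now.

```bash

python3 -m creep '{"slide":[[0,0,-0.2],[0,0,-0.4],[0,0,-0.6],[0,0,-0.6],[0,0,-0.6]],"twist":[[0,0,0],[0,0,0],[0,0,0],[0,0,0],[0,0,0]],"fingers":[-1,-1,-1,-1,-1]}' 80
python3 -c "
from h import *
st()"
```

```text
clock: 29.6
position: [0.618, -0.4181, 0.0414]
ee_rot: [-0.001, 0.708, 0.707, 0.0]
contact_force: [0.2, -0.1, -0.4]
width: 0.0198
t 29.6 pos [ 0.618  -0.4181  0.0414] jaw -0.09 F [ 0.2 -0.1 -0.4] w 0.0198 q6 -0.69
```

```bash

python3 -m creep '{"slide":[[0,0,-0.05],[0,0,-0.09],[0,0,-0.12],[0,0,-0.12]],"twist":[[0,0,0],[0,0,0],[0,0,0],[0,0,0]],"fingers":[-1,-1,-1,-1]}' 80
```

```text
clock: 30.0
position: [0.618, -0.4201, 0.0232]
ee_rot: [-0.0, 0.708, 0.706, 0.0]
contact_force: [0.2, 0.5, -0.9]
width: 0.0201
```

```bash

python3 -m creep '{"slide":[[0,0,-0.005],[0,0,-0.005],[0,0,-0.005],[0,0,0.2],[0,0,0.5],[0,0,0.8],[0,0,0.8]],"twist":[[0,0,0],[0,0,0],[0,0,0],[0,0,0],[0,0,0],[0,0,0],[0,0,0]],"fingers":[-0.1,-0.1,-0.1,-0.1,-0.1,-0.1,-0.1]}' 80
python3 -m creep '{"slide":[[-0.1,0.3,0],[-0.2,0.6,0],[-0.333,0.953,0],[-0.333,0.953,0]],"twist":[[0,0,-0.017],[0,0,-0.034],[0,0,-0.0528],[0,0,-0.0528]],"fingers":[-0.1,-0.1,-0.1,-0.1]}' 80
python3 -m creep '{"slide":[[-0.1,0.3,0],[-0.2,0.6,0],[-0.333,0.953,0],[-0.333,0.953,0]],"twist":[[0,0,-0.017],[0,0,-0.034],[0,0,-0.0528],[0,0,-0.0528]],"fingers":[-0.1,-0.1,-0.1,-0.1]}' 80
python3 -m creep '{"slide":[[-0.1,0.3,0],[-0.2,0.6,0],[-0.333,0.953,0],[-0.333,0.953,0]],"twist":[[0,0,-0.017],[0,0,-0.034],[0,0,-0.0528],[0,0,-0.0528]],"fingers":[-0.1,-0.1,-0.1,-0.1]}' 80
python3 -W ignore - <<'E'
from h import *
st();show()
for n in('top','scene',):
    d=cam(n); u,v=proj(d,[.62,-.2,.05]); u,v=int(u),int(v)
    cv2.imwrite(f'pics/r3_{n}.png',cv2.resize(d['img'][v-60:v+90,u-100:u+100],None,fx=4,fy=4,interpolation=cv2.INTER_CUBIC))
E
```

```text
clock: 30.7
position: [0.6217, -0.4233, 0.1525]
ee_rot: [0.008, 0.708, 0.706, 0.001]
contact_force: [1.7, 0.0, 0.6]
width: 0.0381
clock: 31.1
position: [0.5648, -0.2712, 0.1432]
ee_rot: [-0.003, 0.814, 0.58, -0.0]
contact_force: [0.6, -1.3, -0.4]
width: 0.0387
clock: 31.5
position: [0.5151, -0.1298, 0.1434]
ee_rot: [-0.002, 0.899, 0.438, -0.001]
contact_force: [0.5, -0.0, -0.5]
width: 0.0383
clock: 31.9
position: [0.466, 0.012, 0.1434]
ee_rot: [-0.001, 0.959, 0.284, -0.001]
contact_force: [0.1, -0.9, 0.3]
width: 0.0386
t 31.9 pos [0.466  0.012  0.1434] jaw -56.97 F [ 0.1 -0.9  0.3] w 0.0386 q6 0.87
top yellow yaw -1.2 L 0.134 W 0.045 org [ 0.6267 -0.0973] grip [ 0.5717 -0.0961]
top yellow yaw -4.8 L 0.123 W 0.042 org [0.4236 0.2923] grip [0.3687 0.2969]
scene yellow yaw -5.2 L 0.129 W 0.046 org [0.4226 0.2888] grip [0.3678 0.2938]
scene yellow yaw 4.9 L 0.137 W 0.041 org [ 0.626  -0.0962] grip [ 0.5712 -0.1009]
scene yellow yaw nan L nan W nan org [nan nan] grip [nan nan]
```

View pics/r3_scene.png

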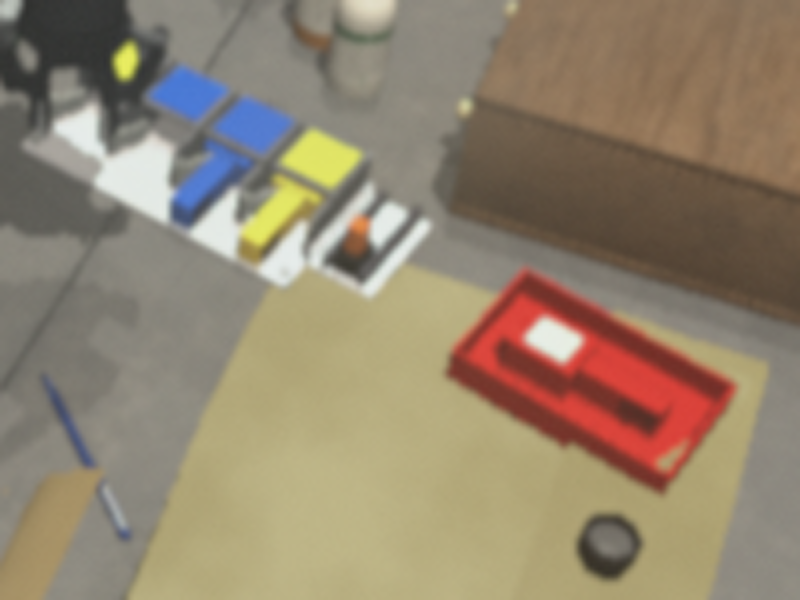

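Red lies flat in the tray (crop (585,370)). Next is the left yellow at grip (0.368,0.295), yaw -5°.

```bash

python3 -m creep '{"slide":[[-0.1,0.3,0],[-0.2,0.6,0],[-0.333,0.953,0],[-0.333,0.953,0]],"twist":[[0,0,-0.017],[0,0,-0.034],[0,0,-0.0528],[0,0,-0.0528]],"fingers":[-0.1,-0.1,-0.1,-0.1]}' 80
python3 -m creep '{"slide":[[-0.1,0.3,0],[-0.2,0.6,0],[-0.333,0.953,0],[-0.333,0.953,0],[-0.333,0.953,-0.3],[-0.333,0.953,-0.55],[-0.333,0.953,-0.55]],"twist":[[0,0,-0.017],[0,0,-0.034],[0,0,-0.0528],[0,0,-0.0528],[0,0,-0.0528],[0,0,-0.0528],[0,0,-0.0528]],"fingers":[0.2,0.2,0.2,0.2,0.2,0.2,0.2]}' 80
python3 -W ignore - <<'E'
from h import *
st();show()
d=cam('scene');cv2.imwrite('pics/z.png',cv2.resize(d['img'][100:250,160:360],None,fx=4,fy=4,interpolation=cv2.INTER_CUBIC))
E
```

```text
clock: 32.5
position: [0.4179, 0.1536, 0.1434]
ee_rot: [-0.001, 0.993, 0.121, -0.0]
contact_force: [0.5, 0.1, 0.4]
width: 0.0386
clock: 33.2
position: [0.3667, 0.2911, 0.0571]
ee_rot: [0.003, 0.999, -0.045, -0.004]
contact_force: [-0.5, -1.2, 0.0]
width: 0.0513
t 33.2 pos [0.3667 0.2911 0.0571] jaw -95.15 F [-0.5 -1.2  0. ] w 0.0513 q6 2.18
top blue yaw 33.0 L 0.151 W 0.102 org [ 0.6284 -0.0034] grip [ 0.5823 -0.0334]
top yellow yaw 5.6 L 0.130 W 0.046 org [ 0.6282 -0.0986] grip [ 0.5735 -0.104 ]
scene yellow yaw -2.3 L 0.130 W 0.047 org [0.4224 0.2882] grip [0.3675 0.2904]
scene yellow yaw 13.3 L 0.142 W 0.035 org [ 0.6281 -0.0946] grip [ 0.5746 -0.1072]
scene yellow yaw nan L nan W nan org [nan nan] grip [nan nan]
```

View pics/z.png

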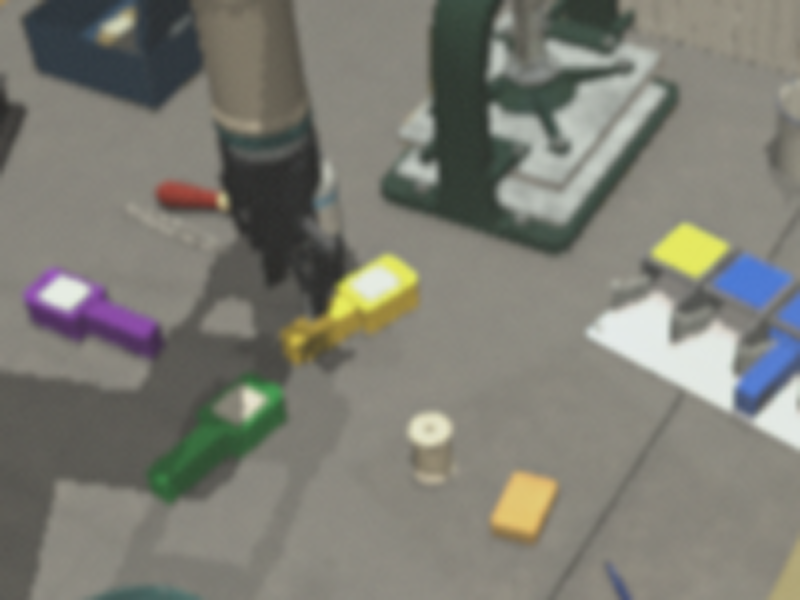

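```bash

python3 -W ignore - <<'E'
from h import *
for n in('top','scene'):
    d=cam(n);P=cloud(d)
    for s,c,m in comps(d,(50,100,50),(80,255,255),60):
        p=P[m]; p=p[(p[:,2]>.015)&(p[:,2]<.04)]
        if len(p)>50: print(n,s,np.percentile(p,[1,50,99],axis=0).round(3).tolist())
E
```

```text
scene [198 194  32  31 262] [[0.183, 0.243, 0.016], [0.239, 0.253, 0.029], [0.307, 0.281, 0.036]]
```

Green's nose is at x≈0.307 and the fingers will be at x≥0.35, so there's clearance.

```bash

python3 -m creep '{"slide":[[0.01,0.027,-0.1],[0.01,0.027,-0.2],[0.01,0.027,-0.29],[0.01,0.027,-0.29],[0.01,0.027,-0.29]],"twist":[[0,0,0],[0,0,0],[0,0,0],[0,0,0],[0,0,0]],"fingers":[0.2,0.2,0.2,0.2,0.2]}' 80
python3 -m creep '{"slide":[[0,0,0],[0,0,0],[0,0,0],[0,0,0],[0,0,0],[0,0,0]],"twist":[[0,0,0],[0,0,0],[0,0,0],[0,0,0],[0,0,0],[0,0,0]],"fingers":[-1,-1,-1,-1,-1,-1]}' 80
python3 -m creep '{"slide":[[0,0,0.1],[0,0,0.3],[0,0,0.5],[0,0,0.5],[0,0,0.5]],"twist":[[0,0,0],[0,0,0],[0,0,0],[0,0,0],[0,0,0]],"fingers":[-1,-1,-1,-1,-1]}' 80
```

```text
clock: 33.95
position: [0.3709, 0.2988, 0.0186]
ee_rot: [-0.001, 0.999, -0.045, 0.001]
contact_force: [0.4, -0.4, -0.2]
width: 0.0514
clock: 34.55
position: [0.3706, 0.2987, 0.0188]
ee_rot: [-0.0, 0.999, -0.045, 0.001]
contact_force: [-1.1, -1.8, 7.0]
width: 0.02
clock: 35.05
position: [0.37, 0.2986, 0.093]
ee_rot: [-0.0, 0.999, -0.045, 0.001]
contact_force: [-0.3, 0.4, -2.2]
width: 0.0197
```

The grip is a bit high (TCP 19 mm), so I'll set it down and regrip lower.

```bash

python3 -m creep '{"slide":[[0,0,-0.2],[0,0,-0.4],[0,0,-0.495],[0,0,-0.495],[0,0,-0.495],[0,0,-0.495],[0,0,-0.495],[0,0,-0.545],[0,0,-0.545],[0,0,-0.545]],"twist":[[0,0,0],[0,0,0],[0,0,0],[0,0,0],[0,0,0],[0,0,0],[0,0,0],[0,0,0],[0,0,0],[0,0,0]],"fingers":[-1,-1,-1,-1,-1,0,0,0,0,0]}' 80
python3 -m creep '{"slide":[[0,0,0],[0,0,0],[0,0,0],[0,0,0],[0,0,0],[0,0,0]],"twist":[[0,0,0],[0,0,0],[0,0,0],[0,0,0],[0,0,0],[0,0,0]],"fingers":[-1,-1,-1,-1,-1,-1]}' 80
python3 -m creep '{"slide":[[0,0,0.1],[0,0,0.3],[0,0,0.55],[0,0,0.55],[0,0,0.55]],"twist":[[0,0,0],[0,0,0],[0,0,0],[0,0,0],[0,0,0]],"fingers":[-1,-1,-1,-1,-1]}' 80
```

```text
clock: 36.05
position: [0.3696, 0.2983, 0.0103]
ee_rot: [0.0, 0.999, -0.045, -0.0]
contact_force: [-0.0, 0.7, 0.2]
width: 0.0426
clock: 36.65
position: [0.37, 0.2986, 0.011]
ee_rot: [-0.0, 0.999, -0.045, 0.0]
contact_force: [-0.9, -0.8, 5.2]
width: 0.02
clock: 37.15
position: [0.37, 0.2986, 0.0934]
ee_rot: [-0.0, 0.999, -0.045, 0.001]
contact_force: [-1.0, 0.5, -1.2]
width: 0.0202
```

```bash

python3 -m creep '{"slide":[[0.1,-0.2,0],[0.2,-0.45,0],[0.3,-0.69,0],[0.3,-0.69,0]],"twist":[[0,0,0.008],[0,0,0.016],[0,0,0.0237],[0,0,0.0237]],"fingers":[-1,-1,-1,-1]}' 80
python3 -m creep '{"slide":[[0.1,-0.2,0],[0.2,-0.45,0],[0.3,-0.69,0],[0.3,-0.69,0],[0.3,-0.69,-0.2],[0.3,-0.69,-0.4],[0.3,-0.69,-0.48],[0.3,-0.69,-0.48],[0.3,-0.69,-0.48]],"twist":[[0,0,0],[0,0,0],[0,0,0],[0,0,0],[0,0,0],[0,0,0],[0,0,0],[0,0,0],[0,0,0]],"fingers":[-1,-1,-1,-1,-1,-1,-1,-1,-1]}' 80
python3 -c "
from h import *
st()
d=cam('scene');u,v=proj(d,[.53,.09,.03]);u,v=int(u),int(v);cv2.imwrite('pics/yl.png',cv2.resize(d['img'][v-40:v+40,u-55:u+55],None,fx=6,fy=6,interpolation=cv2.INTER_CUBIC))
"
```

```text
clock: 37.55
position: [0.4152, 0.1912, 0.0914]
ee_rot: [0.001, 1.0, 0.027, -0.001]
contact_force: [-1.0, 0.7, -1.6]
width: 0.0199
clock: 38.45
position: [0.4591, 0.0922, 0.0206]
ee_rot: [-0.0, 1.0, 0.029, -0.001]
contact_force: [-0.6, -0.4, -0.3]
width: 0.02
t 38.45 pos [0.4591 0.0922 0.0206] jaw -86.62 F [-0.6 -0.4 -0.3] w 0.02 q6 1.56
```

View pics/yl.png

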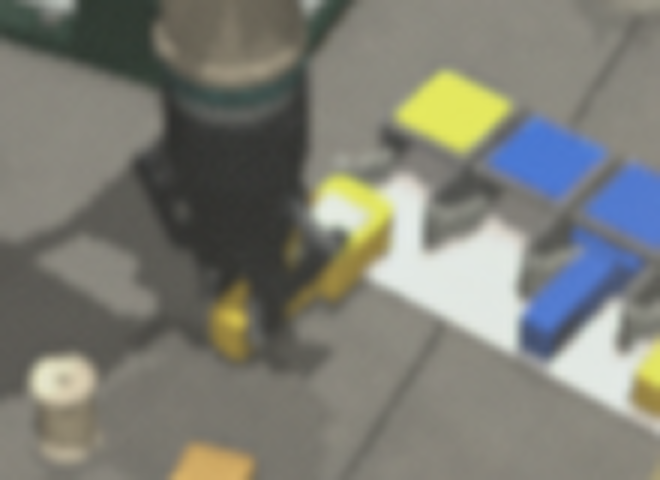

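```bash

python3 -m creep '{"slide":[[0,-0.003,-0.021],[0,-0.003,-0.021],[0.07,0.001,-0.021],[0.14,0.005,-0.021],[0.21,0.0095,-0.021],[0.28,0.0136,-0.021],[0.35,0.0178,-0.021],[0.4,0.0208,-0.021],[0.4,0.0208,-0.021]],"twist":[[0,0,0],[0,0,0],[0,0,0],[0,0,0],[0,0,0],[0,0,0],[0,0,0],[0,0,0],[0,0,0]],"fingers":[-1,-1,-1,-1,-1,-1,-1,-1,-1]}' 80
python3 -m creep '{"slide":[[0.04,0.0024,0],[0.08,0.0048,0],[0.12,0.0071,0],[0.16,0.0095,0],[0.2,0.0119,0],[0.2,0.0119,0]],"twist":[[0,0,0],[0,0,0],[0,0,0],[0,0,0],[0,0,0],[0,0,0]],"fingers":[-1,-1,-1,-1,-1,-1]}' 80
python3 -m creep '{"slide":[[0.02,0.0012,0],[0.04,0.0024,0],[0.05,0.003,0],[0.05,0.003,0]],"twist":[[0,0,0],[0,0,0],[0,0,0],[0,0,0]],"fingers":[-1,-1,-1,-1]}' 80
python3 -m creep '{"slide":[[0.01,0.0006,0],[0.02,0.0012,0],[0.02,0.0012,0]],"twist":[[0,0,0],[0,0,0],[0,0,0]],"fingers":[-1,-1,-1]}' 80
```

```text
clock: 39.4
position: [0.5229, 0.0945, 0.0182]
ee_rot: [0.0, 1.0, 0.029, 0.002]
contact_force: [2.5, -3.8, -1.7]
width: 0.02
clock: 40.0
position: [0.5517, 0.0964, 0.0182]
ee_rot: [0.0, 1.0, 0.029, 0.001]
contact_force: [1.2, -3.4, -2.4]
width: 0.0205
clock: 40.4
position: [0.5576, 0.0968, 0.018]
ee_rot: [0.0, 1.0, 0.029, 0.0]
contact_force: [-0.6, -2.5, -1.5]
width: 0.0203
clock: 40.7
position: [0.5606, 0.097, 0.0181]
ee_rot: [0.0, 1.0, 0.029, 0.0]
contact_force: [-1.5, -2.9, -1.6]
width: 0.0199
```

```bash

python3 -m creep '{"slide":[[0.01,0.0006,0],[0.02,0.0012,0],[0.02,0.0012,0]],"twist":[[0,0,0],[0,0,0],[0,0,0]],"fingers":[-1,-1,-1]}' 80
python3 -m creep '{"slide":[[0.01,0.0006,0],[0.015,0.0009,0],[0.015,0.0009,0]],"twist":[[0,0,0],[0,0,0],[0,0,0]],"fingers":[-1,-1,-1]}' 80
```

```text
clock: 41.0
position: [0.5633, 0.0977, 0.018]
ee_rot: [-0.0, 1.0, 0.029, -0.0]
contact_force: [-1.8, -0.9, -1.0]
width: 0.0201
clock: 41.3
position: [0.5633, 0.0976, 0.0178]
ee_rot: [-0.0, 1.0, 0.029, -0.002]
contact_force: [-6.3, 0.2, 2.6]
width: 0.0204
```

Snapped: the lateral force is gone and it's at the stop. Pull test next.

```bash

python3 -m creep '{"slide":[[-0.01,-0.0006,0],[-0.02,-0.0012,0],[-0.04,-0.0024,0],[-0.04,-0.0024,0]],"twist":[[0,0,0],[0,0,0],[0,0,0],[0,0,0]],"fingers":[-1,-1,-1,-1]}' 80
python3 -m creep '{"slide":[[-0.007,-0.0004,0],[-0.014,-0.0008,0],[-0.014,-0.0008,0]],"twist":[[0,0,0],[0,0,0],[0,0,0]],"fingers":[-1,-1,-1]}' 80
```

```text
clock: 41.7
position: [0.5602, 0.097, 0.0183]
ee_rot: [0.0, 1.0, 0.029, 0.001]
contact_force: [-0.0, -0.4, -1.0]
width: 0.0202
clock: 42.0
position: [0.5593, 0.0969, 0.0184]
ee_rot: [-0.0, 1.0, 0.029, 0.002]
contact_force: [3.5, 0.7, -2.6]
width: 0.0203
```

```bash

python3 -m creep '{"slide":[[0.014,0.001,0],[0.014,0.001,0],[0.014,0.001,0],[0.014,0.001,0],[0.014,0.001,0.2],[0.014,0.001,0.5],[0.014,0.001,0.8],[0.014,0.001,0.8]],"twist":[[0,0,0],[0,0,0],[0,0,0],[0,0,0],[0,0,0],[0,0,0],[0,0,0],[0,0,0]],"fingers":[-1,-0.1,-0.1,-0.1,-0.1,-0.1,-0.1,-0.1]}' 80
python3 -m creep '{"slide":[[0.05,-0.3,0],[0.1,-0.6,0],[0.145,-0.88,0],[0.145,-0.88,0]],"twist":[[0,0,0],[0,0,0],[0,0,0],[0,0,0]],"fingers":[-0.25,-0.25,-0.25,-0.25]}' 30
python3 -m creep '{"slide":[[0.05,-0.3,0],[0.1,-0.6,0],[0.145,-0.88,0],[0.145,-0.88,0],[0.145,-0.88,0],[0.145,-0.88,0]],"twist":[[0,0,0],[0,0,0],[0,0,0],[0,0,0],[0,0,0],[0,0,0]],"fingers":[-0.25,-0.25,-0.25,-0.25,-0.25,-0.25]}' 30
python3 -c "
from h import *
st()
d=cam('scene');cv2.imwrite('pics/s5.png',d['img'])
d=cam('top');cv2.imwrite('pics/t5.png',d['img'])"
```

```text
clock: 42.8
position: [0.564, 0.0973, 0.1446]
ee_rot: [-0.0, 1.0, 0.029, 0.007]
contact_force: [1.1, 0.3, -1.1]
width: 0.0384
clock: 43.2
position: [0.5821, -0.04, 0.1375]
ee_rot: [0.001, 1.0, 0.027, 0.0]
contact_force: [0.0, 0.1, -0.6]
width: 0.0317
clock: 43.8
position: [0.6024, -0.1654, 0.1375]
ee_rot: [-0.001, 1.0, 0.03, -0.001]
contact_force: [-0.0, -0.3, 0.6]
width: 0.0317
t 43.8 pos [ 0.6024 -0.1654  0.1375] jaw -86.61 F [-0.  -0.3  0.6] w 0.0317 q6 1.13
```

View pics/s5.png

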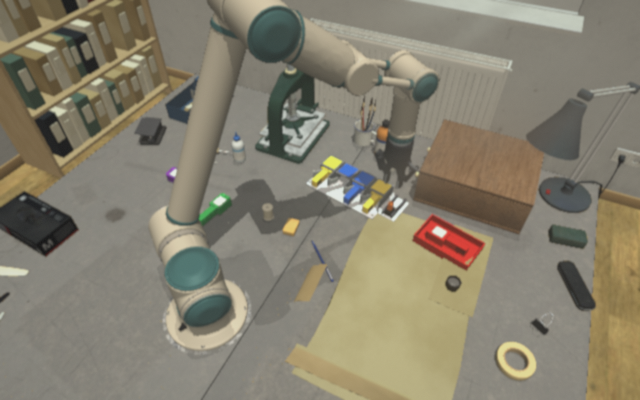

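View pics/t5.png

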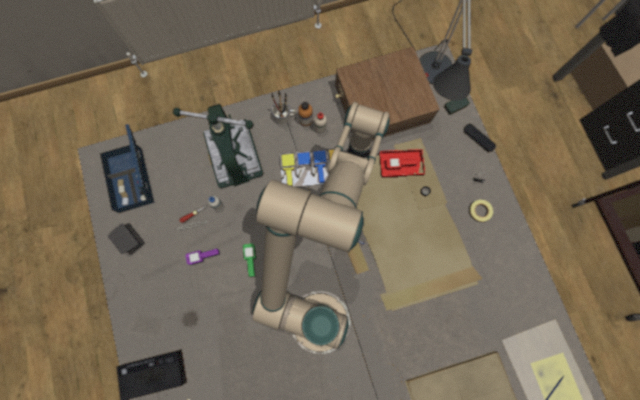

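No cartridge is left on the desk except the green and purple decoys; red is in the tray at (403,162) in the top view. Lowering onto the knob.

```bash

python3 -m creep '{"slide":[[0.015,-0.007,-0.2],[0.015,-0.007,-0.4],[0.015,-0.007,-0.55],[0.015,-0.007,-0.64],[0.015,-0.007,-0.64]],"twist":[[0,0,0],[0,0,0],[0,0,0],[0,0,0],[0,0,0]],"fingers":[-0.25,-0.25,-0.25,-0.25,-0.25]}' 30
python3 -m creep '{"slide":[[0,0,0],[0,0,0],[0,0,0],[0,0,0],[0,0,0]],"twist":[[0,0,0],[0,0,0],[0,0,0],[0,0,0],[0,0,0]],"fingers":[-1,-1,-1,-1,-1]}' 30
```

```text
clock: 44.4
position: [0.604, -0.1665, 0.0403]
ee_rot: [-0.001, 1.0, 0.03, -0.002]
contact_force: [-0.0, -0.6, -0.5]
width: 0.0321
clock: 44.9
position: [0.606, -0.1669, 0.043]
ee_rot: [-0.001, 1.0, 0.029, 0.001]
contact_force: [1.2, 5.9, 1.2]
width: 0.0149
```

```bash

python3 -m creep '{"slide":[[0.04,0.0024,0],[0.08,0.0048,0],[0.12,0.0071,0],[0.16,0.0095,0],[0.2,0.0119,0],[0.24,0.0143,0],[0.28,0.0166,0],[0.3,0.0178,0],[0.3,0.0178,0]],"twist":[[0,0,0],[0,0,0],[0,0,0],[0,0,0],[0,0,0],[0,0,0],[0,0,0],[0,0,0],[0,0,0]],"fingers":[-1,-1,-1,-1,-1,-1,-1,-1,-1]}' 30
python3 -m creep '{"slide":[[0.01,0.0006,0],[0.02,0.0012,0],[0.03,0.0018,0],[0.03,0.0018,0]],"twist":[[0,0,0],[0,0,0],[0,0,0],[0,0,0]],"fingers":[-1,-1,-1,-1]}' 30
```

```text
clock: 45.8
position: [0.6509, -0.1641, 0.043]
ee_rot: [-0.001, 1.0, 0.029, 0.0]
contact_force: [-0.5, 5.8, 1.2]
width: 0.0148
clock: 46.2
position: [0.6547, -0.1639, 0.043]
ee_rot: [-0.001, 1.0, 0.029, -0.0]
contact_force: [-1.2, 5.8, 1.3]
width: 0.015
```

```bash

python3 -m creep '{"slide":[[0.01,0.0006,0],[0.02,0.0012,0],[0.02,0.0012,0]],"twist":[[0,0,0],[0,0,0],[0,0,0]],"fingers":[-1,-1,-1]}' 30
python3 -m creep '{"slide":[[0.01,0.0006,0],[0.02,0.0012,0],[0.02,0.0012,0]],"twist":[[0,0,0],[0,0,0],[0,0,0]],"fingers":[-1,-1,-1]}' 30
```

```text
clock: 46.5
position: [0.656, -0.1638, 0.043]
ee_rot: [-0.001, 1.0, 0.029, -0.002]
contact_force: [-5.0, 4.3, 3.4]
width: 0.015
clock: 46.8
position: [0.6561, -0.1637, 0.043]
ee_rot: [-0.001, 1.0, 0.03, -0.005]
contact_force: [-10.3, 4.1, 7.6]
width: 0.0147
```

It's at the stop: 50 mm of travel and 10 N. Release, lift, and do the final checks.

```bash

python3 -m creep '{"slide":[[0,0,0],[0,0,0],[0,0,0],[0,0,0.3],[0,0,0.6],[0,0,0.9],[0,0,0.9]],"twist":[[0,0,0],[0,0,0],[0,0,0],[0,0,0],[0,0,0],[0,0,0],[0,0,0]],"fingers":[-0.25,-0.25,-0.25,-0.25,-0.25,-0.25,-0.25]}' 30
python3 -m creep '{"slide":[[-0.3,0.3,0],[-0.6,0.6,0],[-0.9,0.9,0],[-0.9,0.9,0]],"twist":[[0,0,0],[0,0,0],[0,0,0],[0,0,0]],"fingers":[-0.25,-0.25,-0.25,-0.25]}' 30
python3 -m creep '{"slide":[[-0.3,0.3,0],[-0.6,0.6,0],[-0.9,0.9,0],[-0.9,0.9,0],[-0.9,0.9,0]],"twist":[[0,0,0],[0,0,0],[0,0,0],[0,0,0],[0,0,0]],"fingers":[-0.25,-0.25,-0.25,-0.25,-0.25]}' 30
python3 -W ignore - <<'E'
from h import *
st()
for n in('top','scene',):
    d=cam(n); u,v=proj(d,[.6,-.13,.05]); u,v=int(u),int(v)
    cv2.imwrite(f'pics/f_{n}.png',cv2.resize(d['img'][v-60:v+70,u-90:u+90],None,fx=4.4,fy=4.4,interpolation=cv2.INTER_CUBIC))
    P=cloud(d)
    for s,c,m in comps(d,(4,110,60),(18,255,255),5):
        p=ray(d,c[0],c[1],.05); 
        if abs(p[0]-.64)<.06 and abs(p[1]+.165)<.02: print('knob',p.round(4))
    o=np.array([.6184,.0011]);a=np.array([.9982,.0593]);l=np.array([-.0593,.9982])
    for k in('blue','yellow'):
        for s,c,m in comps(d,*COL[k],40):
            p=P[m]; q=(p[:,:2]-o); bx=q@a; by=q@l; ok=(bx<0)&(bx>-.09)&(abs(by)<.15)&(p[:,2]<.045)&(p[:,2]>.025)
            if ok.sum()>20: print(n,k,'handle end bx',np.percentile(bx[ok],2).round(4),'by',np.median(by[ok]).round(4),'z',np.median(p[ok,2]).round(3))
E
```

```text
clock: 47.5
position: [0.6656, -0.1667, 0.1855]
ee_rot: [0.003, 1.0, 0.029, 0.008]
contact_force: [0.5, 0.1, 0.5]
width: 0.0323
clock: 47.9
position: [0.5237, -0.0284, 0.1765]
ee_rot: [-0.0, 1.0, 0.029, -0.0]
contact_force: [1.1, 0.7, -0.3]
width: 0.0323
clock: 48.4
position: [0.3863, 0.1076, 0.1766]
ee_rot: [-0.001, 1.0, 0.031, -0.002]
contact_force: [0.4, -0.5, -1.3]
width: 0.0321
t 48.4 pos [0.3863 0.1076 0.1766] jaw -86.4 F [ 0.4 -0.5 -1.3] w 0.0321 q6 1.6
knob [ 0.6579 -0.1609  0.05  ]
top blue handle end bx -0.0662 by -0.0292 z 0.036
top yellow handle end bx -0.0653 by -0.1005 z 0.035
top yellow handle end bx -0.0246 by 0.1024 z 0.034
knob [ 0.6538 -0.1661  0.05  ]
scene blue handle end bx -0.0692 by -0.0344 z 0.037
scene yellow handle end bx -0.0692 by 0.0944 z 0.036
scene yellow handle end bx -0.0672 by -0.1069 z 0.037
```

View pics/f_scene.png

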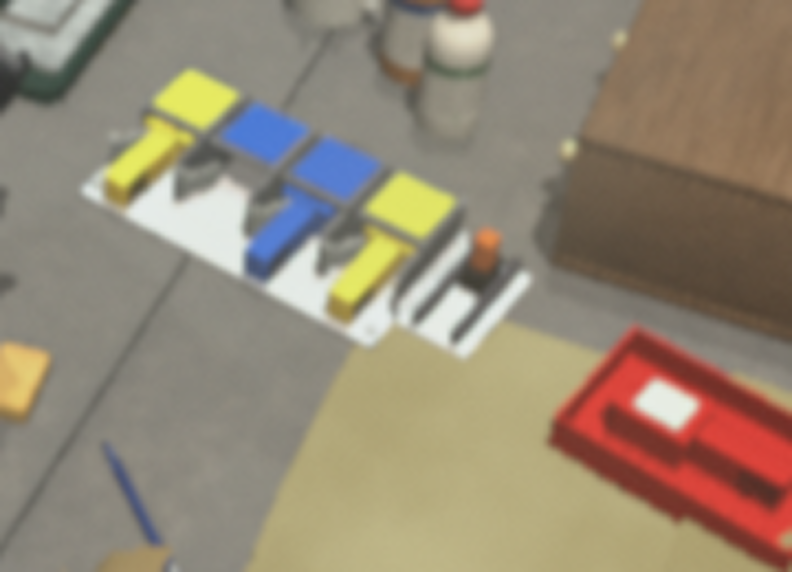

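View pics/f_top.png

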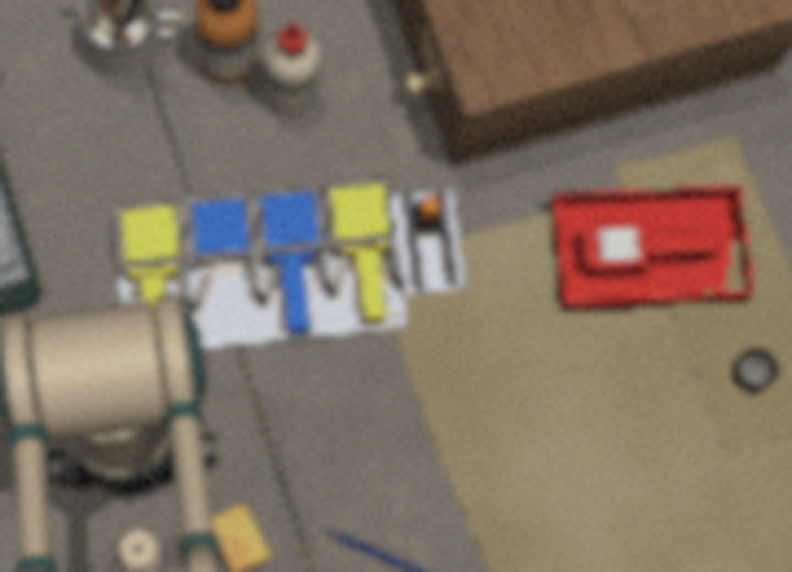

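The three seated handles are home (ends about 68 mm before the shoulder line), the lock is fully forward, and red is flat in the tray. Handing in.

```bash
python3 -c "
from rig import order
print(order.sign_off())"
```

```text
the job is handed in; nothing more can be done
None
```

The dock is loaded, locked again and handed in at about 48 s. The desk held four of the five cartridges: two yellow, one blue and one red.

- **Unlocking:** I pulled the locking slide 48 mm to its mouth-side stop before touching any cartridge.
- **Bays:** Both yellow cartridges went into the yellow bays and the blue one into the right-hand blue bay. Each ran to the stop, and pulling it back 3–4 mm met the catch at 3.5–8 N. In the last views all three handle ends stood about 65–69 mm in front of the shoulder line, against 68 mm nominal. The left yellow could be checked only in the scene view, because the arm hid it in the top view.
- **Red cartridge:** It lies flat in the red tray.
- **Locking:** I pushed the slide home last, 50 mm to its stop (10 N).
- **Other things on the desk:** I saw nothing else moved, including the loupe, the bottle and the green and purple look-alikes. I judged this by eye, not by measurement.

I had to grip the left yellow twice: the first grip was too high, so I set it down and took it lower. On the blue, the sideways force had not fully dropped at the stop, so its pull test is what shows the catch engaged. No check failed.

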